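Put the seasonings back in their holders

ROBOT

A 6-joint arm with a two-finger parallel gripper is mounted at the origin on a cart in front of the work surface, level with it; the furniture and walls round the work are solid. World frame = base frame: x ahead of the robot, y to its left, z up, the work surface at z = 0. Lengths are in m, angles in rad, forces in N, time in s.
With the tool pointing down it reaches from about 0.35 to 0.85 m from the base axis. Payload 8.1 kg.
Tool frame: the origin (TCP) lies at the very end of the fingers, on their centre line; the grasp point (between the pads) lies 19 mm behind it (robot.pinch_z is the distance from the TCP to the grasp point, in m); x points along the fingers, z is the direction in which the jaws open and shut, and the axes are right-handed (so a half turn about x gives the same grasp; the last joint's range is limited). The gripper opens to 93 mm and grips with 3 to 60 N. Pads are 15 mm wide; open, the fingers measure 128 mm over their backs; the gripper's body (75 mm by 188 mm) begins 65 mm behind the grasp point.
Start: joints at [-1.298, 0.13, 1.488, -0, 1.523, -0.085], TCP at [0.21, -0.562, 0.219] pointing down, gripper open.
Joint ranges: [-2.96, 2.96], [-0.89, 2.26], [0.02, 2.5], [-1.34, 4.48], [0, 2.73], [-2.66, 2.66]. Speed limits (rad/s): [2.39, 2.39, 2.79, 3.14, 3.14, 3.14].

INTERFACE

Orientations are given as a rotation vector (axis times angle).
In Python, from plant import robot, optics, ticket gives the robot as it stands.
- The arm moves only by the tool jog_arm, never from a script. Its argument "targets" is a list of rows, each a list of 7 numbers: the shift along the tool's x, y, z in cm, then the turn, a rotation vector about the tool's x, y, z in degrees, then the closure, from 0 (fully open) to 1 (shut). In form: [[dx, dy, dz, ax, ay, az, grip], ...]. A call has 1 to 5 rows; each row is the pose to reach, as a shift and turn from the pose measured when the call began, along the tool's axes at that moment; what a row does not reach only later rows make up. A row lasts 1/8 s, in which the tool goes at most 62.5 mm and 10.7 degrees, less where a joint would pass 70% of its speed; a pose out of reach is approached as far as the arm can. A call with a gripper value outside its range is refused whole. The fingers move at their own pace and stop on an object; "squeeze" is the grip in N (left out, the last holds). Time passes only in rows, so rows that repeat a pose let the fingers close. It gives the time, the measured TCP pose, the force and the opening at its end, in the units of the state.
- robot.read_state(): the state, without advancing time (a new reading comes with each control period).
- optics.read_camera(name): name is "side" or "top" or "wrist"; returns a dict with "frame" (480x640x3 uint8, red, green, blue), "vertical_fov" (degrees; the focal length in pixels is half the picture's height over the tangent of half this angle, whatever the lens; pixels are square), "cx", "cy" (the principal point, pixels), "R" (3x3) and "t" (3): a world point X has camera coordinates R X + t. Camera axes: x right, y down, z forward; pixel columns grow to the right and rows downward; lengths in m; the calibration is good to about 2 mm. A picture is of the moment at which its call begins. There is no depth.
- ticket.close_job(): hands the job in, once; it reports no verdict.
The state is a dict: "t": time; "q": joint angles; "dq": joint speeds; "joint_torque": joint torques, N m; "tool_pos": TCP position; "orientation": TCP orientation; "force": force on the tool from outside, world axes, zero at the start; "wrist_torque": the same for the moment, N m; "opening": finger opening in m.
Only numpy, scipy, OpenCV 4.12 (cv2) and the standard library are available. Lean on these libraries where they do the work, as an engineer would, in place of code of your own. Each camera call takes 0.05 s, during which the arm holds its last target.

TASK

Put the seasonings away where each kind belongs: the two pepper mills into the two wide wells of the dark mill tray, every spice jar into its own well of the pale spice block, and the garlic bulb into the terracotta dish. One spice jar already stands in the spice block and another was left by mistake in a well meant for a mill. Mills and jars must end upright and fully down in their wells; set everything down rather than dropping it, tip no mill or jar over, and leave the salt pot where it stands.

Things in the scene. Friction and masses are not known exactly. Their poses are not given: they have to be found in the camera images.
- dark_mill: Tall turned pepper mill of dark wood, loose: 58 across at the foot, 170 high. Its round head (about 49 across, from 123 to 159 above the foot) is good to grip; a 12 wide metal knob stands on it up to 170. About 0.18 kg; hold it firmly, it can swing between the pads. Origin: centre of its underside, z up. At the start it stands on the worktop.
- pale_mill: Shorter turned mill of pale wood, loose: 58 across at the foot, 140 high. Its round head (about 48 across, from 102 to 129 above the foot) is good to grip; a 12 wide metal knob stands on it up to 140. About 0.18 kg; hold it firmly, it can swing between the pads. Origin: centre of its underside, z up. At the start it stands on the worktop.
- spice_jar_a: Loose glass spice jar with a wooden stopper: round body 41 across and 78 high, stopper 35 across, 96 high over all; its clear upper glass is hard to see, so the stopper may seem to float. The three jars are interchangeable. Origin: centre of its underside, z up. About 0.11 kg. At the start it stands on the worktop.
- spice_jar_b: Loose glass spice jar with a wooden stopper: round body 41 across and 78 high, stopper 35 across, 96 high over all; its clear upper glass is hard to see, so the stopper may seem to float. The three jars are interchangeable. Origin: centre of its underside, z up. About 0.11 kg. At the start either this jar or spice_jar_c stands in a well of the mill tray and the other in the spice block.
- spice_jar_c: Loose glass spice jar with a wooden stopper: round body 41 across and 78 high, stopper 35 across, 96 high over all; its clear upper glass is hard to see, so the stopper may seem to float. The three jars are interchangeable. Origin: centre of its underside, z up. About 0.11 kg. At the start either this jar or spice_jar_b stands in a well of the mill tray and the other in the spice block.
- garlic: Garlic bulb, loose: 60 by 57 across and 58 high, about 0.04 kg, rounded, widest a little below mid-height, narrowing to a short stalk on top. Origin: centre of its underside, z up. At the start it stands on the worktop.
- mill_tray: Dark wooden tray, fixed: 100 (along its x) by 200 (along its y) by 32 high, with two round wells 76 across and 24 deep (flat floor 8 above the tray's underside; 4 mm bevel at the mouth), centred at x = 0, y = -45 and y = +45 in its frame. Origin: centre of its underside, z up.
- spice_block: Pale wooden block, fixed: 78 (along its x) by 226 (along its y) by 32 high, with three round wells 56 across and 24 deep (flat floor 8 above the block's underside; 4 mm bevel at the mouth), centred at x = 0, y = -66, 0 and +66 in its frame. Origin: centre of its underside, z up. One well holds a jar at the start.
- garlic_dish: Round shallow terracotta dish, fixed: 148 across at the rim, 30 high, flat inner floor about 110 across lying 8 above its underside, flaring sides 5 thick. Origin: centre of its underside, z up.
- salt_pot: Round wooden salt pot with a flat lid, loose: 86 across, 70 high, standing on the worktop beyond the holders; to be left where it is. Over and behind it wall cabinets hang about 0.5 m above the worktop, their pulls reaching out to about x = 0.59 m. Origin: centre of its underside, z up.
There are look-alikes about, which are no part of the job. What is shaped like the dark_mill but red is not meant.

How it is judged:
At the end, for the whole second after the job is handed in: Each mill in a well of the mill tray, each spice jar in a well of the spice block: foot within 10 mm of the well centre along each holder axis and 5 mm of its floor, lean under 0.1 rad. Garlic resting in the dish, underside centre within 50 mm of the dish centre. All released and at rest (x of dark_mill in the frame of mill_tray between -0.01 and 0.01 m and z of dark_mill in the frame of mill_tray between 0.003 and 0.013 m and (y of dark_mill in the frame of mill_tray between -0.055 and -0.035 m or y of dark_mill in the frame of mill_tray between 0.035 and 0.055 m) and angle between each of dark_mill, pale_mill, spice_jar_a, spice_jar_b, spice_jar_c's own z axis and vertical below 0.1 rad and linear speed of each of dark_mill, pale_mill, spice_jar_a, spice_jar_b, spice_jar_c, garlic below 0.02 m/s and x of pale_mill in the frame of mill_tray between -0.01 and 0.01 m and z of pale_mill in the frame of mill_tray between 0.003 and 0.013 m and (y of pale_mill in the frame of mill_tray between -0.055 and -0.035 m or y of pale_mill in the frame of mill_tray between 0.035 and 0.055 m) and x of spice_jar_a in the frame of spice_block between -0.01 and 0.01 m and z of spice_jar_a in the frame of spice_block between 0.003 and 0.013 m and (y of spice_jar_a in the frame of spice_block between -0.076 and -0.056 m or y of spice_jar_a in the frame of spice_block between -0.01 and 0.01 m or y of spice_jar_a in the frame of spice_block between 0.056 and 0.076 m) and x of spice_jar_b in the frame of spice_block between -0.01 and 0.01 m and z of spice_jar_b in the frame of spice_block between 0.003 and 0.013 m and (y of spice_jar_b in the frame of spice_block between -0.076 and -0.056 m or y of spice_jar_b in the frame of spice_block between -0.01 and 0.01 m or y of spice_jar_b in the frame of spice_block between 0.056 and 0.076 m) and x of spice_jar_c in the frame of spice_block between -0.01 and 0.01 m and z of spice_jar_c in the frame of spice_block between 0.003 and 0.013 m and (y of spice_jar_c in the frame of spice_block between -0.076 and -0.056 m or y of spice_jar_c in the frame of spice_block between -0.01 and 0.01 m or y of spice_jar_c in the frame of spice_block between 0.056 and 0.076 m) and horizontal distance between garlic and garlic_dish below 0.05 m and height (world z) of garlic below 0.05 m and contact force between garlic and garlic_dish above 0.1 N); the robot touches nothing.
It fails at once if a mill or a spice jar is tipped by more than about 40 degrees (angle between any of dark_mill, pale_mill, spice_jar_a, spice_jar_b, spice_jar_c's own z axis and vertical above 0.7 rad).
It fails at once if a mill, a jar or the garlic is dropped (falls free of the fingers faster than 0.8 m/s, about 33 mm of fall) ((linear speed of dark_mill above 0.8 m/s and contact force between the fingers and dark_mill below 0.05 N) or (linear speed of pale_mill above 0.8 m/s and contact force between the fingers and pale_mill below 0.05 N) or (linear speed of spice_jar_a above 0.8 m/s and contact force between the fingers and spice_jar_a below 0.05 N) or (linear speed of spice_jar_b above 0.8 m/s and contact force between the fingers and spice_jar_b below 0.05 N) or (linear speed of spice_jar_c above 0.8 m/s and contact force between the fingers and spice_jar_c below 0.05 N) or (linear speed of garlic above 0.8 m/s and contact force between the fingers and garlic below 0.05 N)).
It fails at once if the salt pot is pushed more than 30 mm from its place (distance of salt_pot from where it was at the start of the episode above 0.03 m).
It also fails if it takes over 128 s, if anything falls off the work surface, if the arm or the gripper's body presses on something with over 40 N, if the wrist force passes 120 N, or if a joint passes its speed limit or range.

## Working session

There is one attempt and no reset: what is moved stays moved. The work goes in short steps, Python scripts to look and compute and a tool call to move; the robot and the scene stay as the last step left them, time stands still between calls to the robot, and variables do not carry over. Pictures are saved under pics/ and viewed, and the job is handed in when it is done.

Besides the shell and the picture viewer there is one more tool, called after "Emit:" as name([rows], argument=value, ...), one row to a line, values as JSON. jog_arm: Moves the arm, as the interface text tells. Its arguments: {"type":"object","properties":{"targets":{"type":"array"},"squeeze":{"type":"number"}},"required":["targets"]}

```bash
ls; mkdir -p pics
python3 - <<'E'
from plant import robot, optics, ticket
import cv2
s=robot.read_state(); print({k:s[k] for k in('t','q','tool_pos','orientation','opening','force')}, robot.pinch_z)
for n in('side','top','wrist'):
    c=optics.read_camera(n); cv2.imwrite(f'pics/{n}0.png',c['frame'][:,:,::-1]); print(n,c['vertical_fov'],c['cx'],c['cy'],c['R'],c['t'])
E
```

```text
pics
{'t': 0.0, 'q': array([-1.29839921e+00,  1.31161562e-01,  1.48926810e+00, -2.24431440e-05,
        1.52298372e+00, -8.54168834e-02]), 'tool_pos': array([ 0.20998825, -0.56145423,  0.21759334]), 'orientation': array([ 0.94284672,  1.35894793, -0.94095565]), 'opening': 0.09284454714487661, 'force': array([ 0.27516981, -0.16800143, -0.18068873])} 0.0188
side 53.30062738221409 317.4474133174208 242.5948826034916 [[ 0.97001485 -0.24172701 -0.02528326]
 [-0.12139954 -0.39176632 -0.91202045]
 [ 0.21055484  0.88774276 -0.4093647 ]] [-0.46641586  0.12715945  0.98455063]
top 50.0232535185021 319.42565639620676 242.1107040930051 [[ 0.00745259 -0.999969    0.00253969]
 [-0.99181949 -0.00771546 -0.12741497]
 [ 0.12743062 -0.00156934 -0.99184625]] [0.11308269 0.5165216  1.48316412]
wrist 59.58108671990774 314.1341495658376 242.89207694512615 [[ 0.3500233  -0.93673938 -0.00174018]
 [-0.89592769 -0.33531476  0.29133759]
 [-0.2734909  -0.10041586 -0.95661872]] [-0.59929093 -0.03510744  0.39228174]
```

View pics/side0.png

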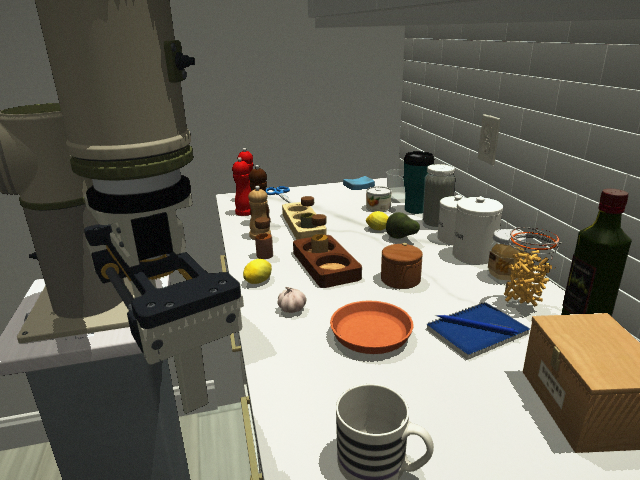

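View pics/top0.png

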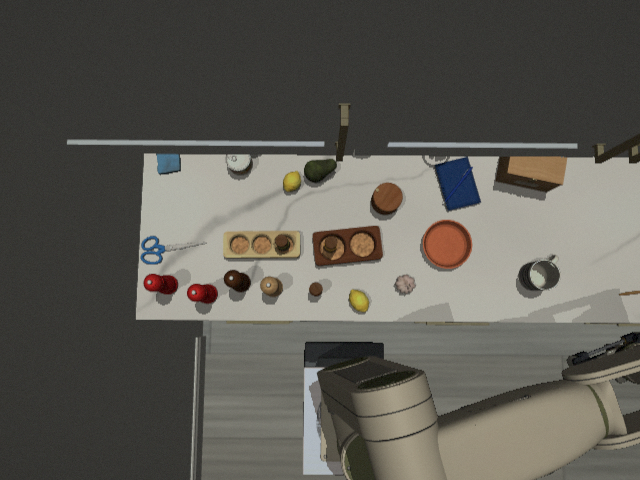

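View pics/wrist0.png

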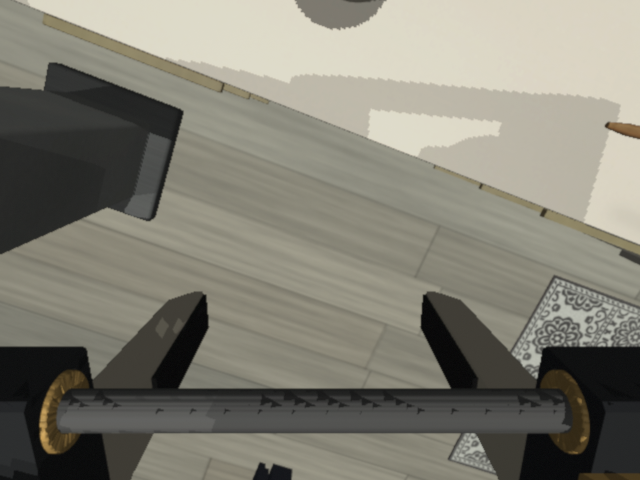

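```bash
cat > h.py <<'E'
from plant import robot, optics, ticket
import cv2, numpy as np
from scipy.spatial.transform import Rotation as Ro
def cam(n):
    c=optics.read_camera(n); c['f']=240/np.tan(np.radians(c['vertical_fov']/2)); return c
def ray(c,u,v,z):
    d=c['R'].T@np.array([(u-c['cx'])/c['f'],(v-c['cy'])/c['f'],1]); o=-c['R'].T@c['t']
    return o+d*(z-o[2])/d[2]
def proj(c,X):
    p=c['R']@np.array(X)+c['t']; return c['f']*p[:2]/p[2]+[c['cx'],c['cy']]
def crop(c,x0,y0,x1,y1,k,name):
    im=c['frame'][y0:y1,x0:x1,::-1]; cv2.imwrite('pics/'+name,cv2.resize(im,None,fx=k,fy=k,interpolation=cv2.INTER_CUBIC))
def tool():
    s=robot.read_state(); return s,Ro.from_rotvec(s['orientation']).as_matrix()
E
python3 - <<'E'
from h import *
s,R=tool(); print(R.round(3))
c=cam('top'); crop(c,140,225,300,325,5,'topL.png'); crop(c,300,220,480,320,4,'topR.png')
c=cam('side'); crop(c,220,140,380,260,5,'sideL.png')
E
```

```text
[[-0.     0.937  0.35 ]
 [ 0.001  0.35  -0.937]
 [-1.     0.    -0.001]]
```

View pics/topL.png

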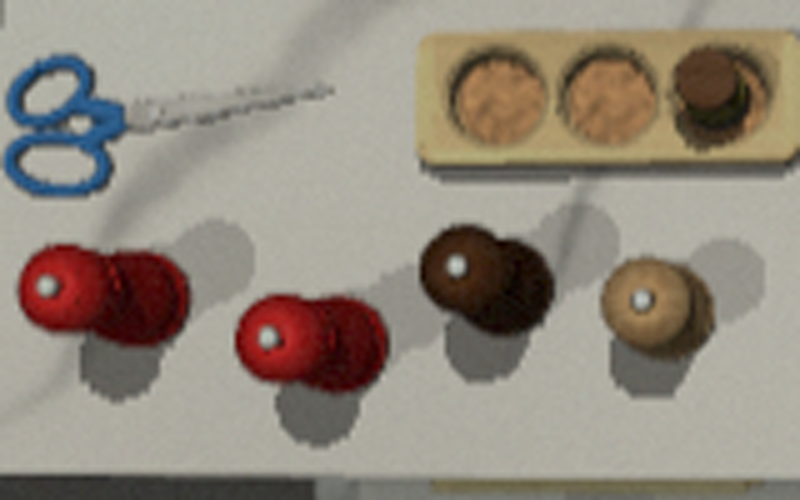

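View pics/topR.png

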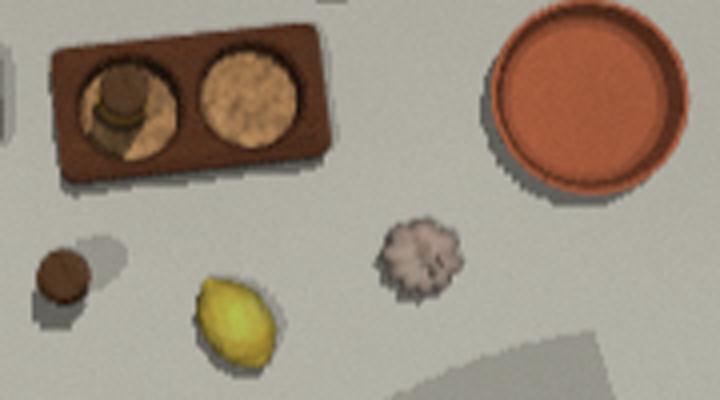

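View pics/sideL.png

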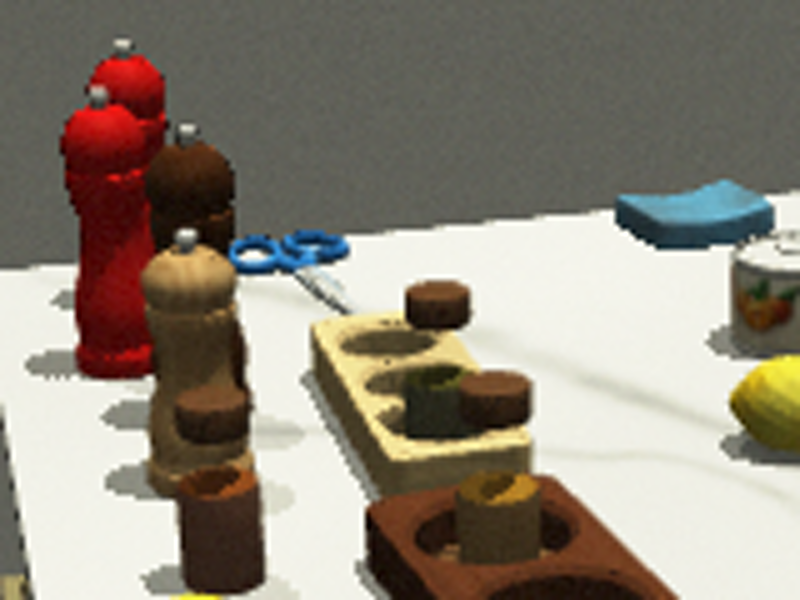

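The top view shows the things that could be confused. Mill shapes: red at (158,284) and (202,293), not meant; dark brown at (236,280), which is dark_mill; pale at (270,286), which is pale_mill. Stoppers: (316,289) on the worktop, (331,242) in the tray well, (282,241) in the block's right-hand well. Garlic is at (405,284), the lemons at (359,300) and (292,181) are no part of the job, and the dish is at (447,245). The crops agree with this. The side view shows the left end of the block with no jar (the far stopper at (307,201) belongs to the block jar or the tray jar).

```bash
cat > m.py <<'E'
from h import *
c=cam('top'); hsv=cv2.cvtColor(c['frame'],cv2.COLOR_RGB2HSV)
def cont(roi,m):
    x0,y0,x1,y1=roi; M=np.zeros((480,640),np.uint8); M[y0:y1,x0:x1]=(m[y0:y1,x0:x1]*255)
    return max(cv2.findContours(M,cv2.RETR_EXTERNAL,cv2.CHAIN_APPROX_NONE)[0],key=cv2.contourArea),M
H,S,V=[hsv[:,:,i].astype(int) for i in range(3)]
for p in [(240,268),(316,237),(347,260),(262,258),(320,300),(405,284),(282,241),(331,242),(447,245),(316,289)]: print(p,hsv[p[1],p[0]],end=' ')
print(hsv[300,440])
def rect(roi,m,z):
    k,_=cont(roi,m); r=cv2.minAreaRect(k); b=cv2.boxPoints(r); P=np.array([ray(c,u,v,z)[:2] for u,v in b])
    e=[P[1]-P[0],P[2]-P[1]]; L=max(e,key=np.linalg.norm)
    print('rect',r,P.mean(0).round(4),[np.linalg.norm(x).round(4) for x in e],'long axis deg',np.degrees(np.arctan2(L[1],L[0])).round(1))
rect((305,220,390,275),(S>110)&(V<140),0.032)
rect((215,225,304,262),(S>60)&(V>60),0.032)
k,_=cont((415,215,480,275),S>110); e=cv2.fitEllipse(k); print('dish',e,ray(c,*e[0],.03))
k,_=cont((390,270,420,298),(S>20)&(V<215)&(abs(H-30)>12)); e=cv2.fitEllipse(k); print('garlic',e,ray(c,*e[0],.028))
for n,roi,z in [('jarA',(300,278,330,304),.096),('jarTray',(322,233,342,250),.096+.008),('jarBlk',(273,232,293,250),.104)]:
    k,_=cont(roi,(S>60)&(V<100)); e=cv2.fitEllipse(k); print(n,e,ray(c,*e[0],z))
for n,roi,z in [('dark',(224,268,242,288),.167),('pale',(258,275,278,297),.137),('red',(193,285,212,300),.167)]:
    k,_=cont(roi,(S<60)&(V>110)&(H<200)); 
    M=cv2.moments(k); print(n,M['m10']/M['m00'],M['m01']/M['m00'],cv2.contourArea(k))
for n,u,v,z in [('dark',231.4,278.0,.168),('pale',268.4,285,.138),('red',194,292.5,.168)]: print(n,ray(c,u,v,z))
E
python3 m.py
```

```text
(240, 268) [ 24  20 177] (316, 237) [ 11 159  80] (347, 260) [  7 160  75] (262, 258) [24 34 76] (320, 300) [ 20  17 180] (405, 284) [ 14  51 125] (282, 241) [ 13 132  85] (331, 242) [ 12 138  83] (447, 245) [  9 160 164] (316, 289) [ 12 139  81] [ 28  17 177]
rect ((347.1463317871094, 245.31704711914062), (33.35032272338867, 67.14237213134766), 83.6598129272461) [0.5071 0.0352] [np.float64(0.1989), np.float64(0.099)] long axis deg -83.1
rect ((261.0, 244.0), (26.0, 76.0), 90.0) [0.5089 0.2891] [np.float64(0.2246), np.float64(0.0772)] long axis deg -89.6
dish ((446.9394836425781, 243.79661560058594), (47.166751861572266, 49.02421188354492), 129.8702392578125) [ 0.51392718 -0.2596309   0.03      ]
garlic ((404.76416015625, 283.7763977050781), (17.593454360961914, 18.543540954589844), 121.74087524414062) [ 0.39523993 -0.13373911  0.028     ]
jarA ((315.34088134765625, 288.97369384765625), (12.365375518798828, 12.5811767578125), 4.250617980957031) [0.3755935  0.12752936 0.096     ]
jarTray ((330.826416015625, 240.0584716796875), (17.724239349365234, 20.288021087646484), 48.41389083862305) [0.51257226 0.08513983 0.104     ]
jarBlk ((282.60699462890625, 241.98841857910156), (15.258670806884766, 17.615949630737305), 66.46578216552734) [0.50605234 0.22048981 0.104     ]
dark 231.95934959349592 269.5934959349593 41.0
pale 261.9915611814346 282.915611814346 79.0
red 193.44444444444443 292.0 3.0
dark [0.40031438 0.35042394 0.168     ]
pale [0.38382075 0.2546556  0.138     ]
red [0.36121026 0.44827027 0.168     ]
```

```bash
cat >> h.py <<'E'
def go(x,y,z,az,verbose=True):
    """rows needed to reach TCP x,y,z with tool down and tool z azimuth az (deg)"""
    s,R=tool(); a=np.radians(az)
    zt=np.array([np.cos(a),np.sin(a),0]); xt=np.array([0,0,-1.]); T=np.stack([xt,np.cross(zt,xt),zt],1)
    d=R.T@(np.array([x,y,z])-s['tool_pos'])*100; w=np.degrees(Ro.from_matrix(R.T@T).as_rotvec())
    print('go cm',d.round(2),'deg',w.round(1),'dist',np.linalg.norm(d).round(1),'t',round(s['t'],2))
E
python3 - <<'E'
from h import *
c=cam('wrist'); s,R=tool(); o=-c['R'].T@c['t']; print(o, R.T@(o-s['tool_pos']), R.T@c['R'].T)
t=cam('top')
for n,u,v in [('w1',332.2,247),('w2',362.5,244.5),('b1',239.4,244.4),('b2',261.8,244.4),('b3',284,244.4)]: print(n,ray(t,u,v,.032))
go(0.42,0.0,0.33,0); go(.42,.15,.33,0)
E
```

```text
[ 0.28564022 -0.53391088  0.38502047] [-0.16661748  0.08052945  0.00018148] [[ 3.29369847e-04 -2.91441115e-01  9.56588714e-01]
 [-2.15590811e-04 -9.56588765e-01 -2.91441056e-01]
 [ 9.99999923e-01 -1.10239840e-04 -3.77903521e-04]]
w1 [0.50153386 0.07927684 0.032     ]
w2 [ 0.50964755 -0.01001356  0.032     ]
b1 [0.50712704 0.35271702 0.032     ]
b2 [0.50763948 0.28674531 0.032     ]
b3 [0.50814746 0.22134813 0.032     ]
go cm [-11.14  39.34 -45.29] deg [-69.5  -0.   -0. ] dist 61.0 t 0.4
go cm [-11.14  44.59 -59.34] deg [-69.5  -0.   -0. ] dist 75.1 t 0.4
```

Emit:
jog_arm([
  [-2.2, 7.9, -9.1, -10, 0, 0, 0],
  [-4.4, 15.8, -18.2, -20, 0, 0, 0],
  [-6.6, 23.7, -27.3, -30, 0, 0, 0],
  [-8.8, 31.6, -36.4, -40, 0, 0, 0],
  [-11, 39, -45, -50, 0, 0, 0],
])

```text
t: 1.02
tool_pos: [0.3178, -0.2722, 0.2754]
orientation: [0.263, 1.554, -0.263]
force: [1.3, -0.2, 0.2]
opening: 0.0929
```

Run:
```python
from h import *
go(0.45,0.06,0.28,0); print(tool()[0]['q'].round(2),tool()[0]['tool_pos'])
```

```text
go cm [-0.46 35.72  1.56] deg [-19.2   0.    0. ] dist 35.8 t 1.02
[-0.83 -0.39  1.86  0.    1.67 -0.5 ] [ 0.31781678 -0.27217191  0.27540381]
```

Emit:
jog_arm([
  [0, 6, 0.3, -5, 0, 0, 0],
  [0, 12, 0.6, -10, 0, 0, 0],
  [-0.5, 18, 0.9, -15, 0, 0, 0],
  [-0.5, 24, 1.2, -19, 0, 0, 0],
  [-0.5, 30, 1.6, -19, 0, 0, 0],
])

```text
t: 1.65
tool_pos: [0.4321, 0.0079, 0.281]
orientation: [0.001, 1.568, -0.002]
force: [0.1, -0.3, -0.1]
opening: 0.0932
```

Run:
```python
from h import *
go(0.47,0.06,0.28,0); print(tool()[0]['q'].round(2),tool()[0]['tool_pos'])
```

```text
go cm [0.11 5.22 3.78] deg [-0.1  0.1  0. ] dist 6.4 t 1.65
[-0.1  -0.36  1.83 -0.    1.67 -0.1 ] [0.43211748 0.00785491 0.28100261]
```

Emit:
jog_arm([
  [0, 5.2, 3.8, 0, 0, 0, 0],
  [0, 5.2, 3.8, 0, 0, 0, 0],
])

```text
t: 1.9
tool_pos: [0.471, 0.0632, 0.2802]
orientation: [-0.002, 1.57, 0.002]
force: [0.2, 0.1, 0.5]
opening: 0.0931
```

Run:
```python
from h import *
c=cam('wrist'); cv2.imwrite('pics/w1.png',c['frame'][:,:,::-1])
for p in [(.5126,.085,.104),(.3756,.1275,.096),(.5097,-.01,.032),(.5015,.0793,.032),(.508,.221,.032),(.3952,-.1337,.03)]: print(proj(c,p))
```

```text
[365.48983894 190.30529602]
[197.65242187 136.25567784]
[351.24648852 268.12249098]
[345.52126213 183.56694501]
[356.63636024  25.3612781 ]
[247.9871282  368.84792447]
```

View pics/w1.png

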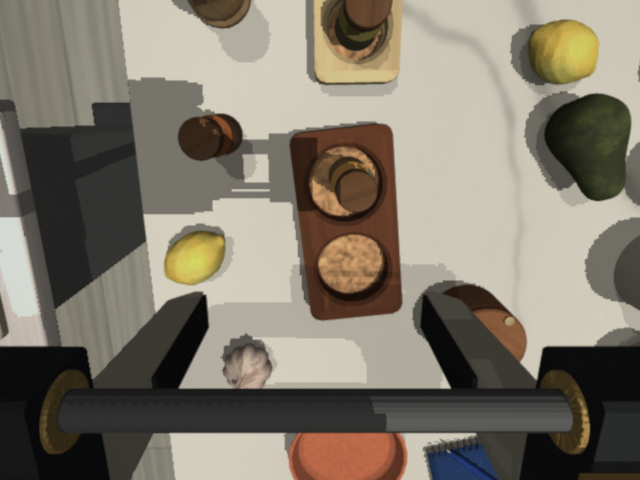

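The wrist view shows the tray with its jar's stopper at (356,188), an empty well at (351,265), jar A's stopper at (204,137) and the garlic at (246,365).

```bash
cat > mw.py <<'E'
from h import *
import sys
c=cam('wrist'); hsv=cv2.cvtColor(c['frame'],cv2.COLOR_RGB2HSV)
H,S,V=[hsv[:,:,i].astype(int) for i in range(3)]
E
python3 - <<'E'
from mw import *
crop(c,290,115,410,325,3,'w1c.png'); crop(c,170,100,260,170,6,'w1d.png')
# empty well: bright cork inside tray
def blob(m,roi):
    x0,y0,x1,y1=roi; M=np.zeros((480,640),np.uint8); M[y0:y1,x0:x1]=m[y0:y1,x0:x1]*255
    k=max(cv2.findContours(M,0,1)[0],key=cv2.contourArea); return k
k=blob((S>80)&(V<125),(285,115,410,325)); r=cv2.minAreaRect(k); P=np.array([ray(c,u,v,.032)[:2] for u,v in cv2.boxPoints(r)])
e=P[1]-P[0],P[2]-P[1]; print(r,P.mean(0),[np.linalg.norm(x) for x in e],[np.degrees(np.arctan2(x[1],x[0])) for x in e])
E
```

```text
((350.17071533203125, 220.03659057617188), (190.05267333984375, 102.81175994873047), 83.6598129272461) [0.50734739 0.03363014] [np.float64(0.09785452185500905), np.float64(0.19995686493671333)] [np.float64(6.1837672901962755), np.float64(-80.3353589367922)]
```

View pics/w1c.png

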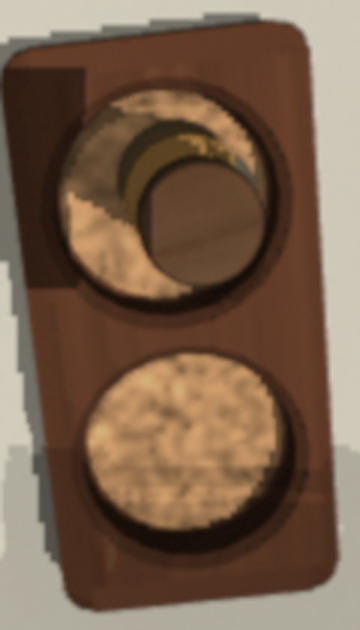

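View pics/w1d.png

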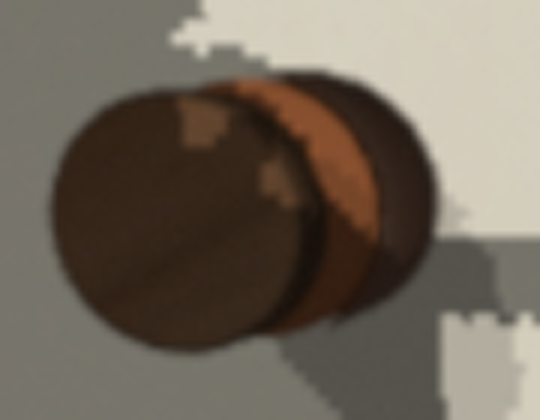

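Run:
```python
from h import *
c=cam('wrist')
print(ray(c,357.7,188.3,.104),ray(c,199.7,136.3,.096))
p=ray(c,357.7,188.3,.104)
go(p[0],p[1],0.14,0); go(p[0],p[1],.046,0)
```

```text
[0.50543898 0.0834663  0.104     ] [0.37654504 0.12471741 0.096     ]
go cm [14.1   2.42  3.52] deg [-0.1  0.1  0.1] dist 14.7 t 2.05
go cm [23.5   2.43  3.5 ] deg [-0.1  0.1  0.1] dist 23.9 t 2.05
```

Emit:
jog_arm([
  [4, 2.4, 3.5, 0, 0, 0, 0],
  [9.5, 2.4, 3.5, 0, 0, 0, 0],
  [15, 2.4, 3.5, 0, 0, 0, 0],
  [19.5, 2.4, 3.5, 0, 0, 0, 0],
  [23.5, 2.4, 3.5, 0, 0, 0, 0],
], squeeze=15)

```text
t: 2.68
tool_pos: [0.5048, 0.0812, 0.0448]
orientation: [0.002, 1.569, -0.004]
force: [-0.1, -0.2, -0.7]
opening: 0.0931
```

Run:
```python
from h import *
c=cam('wrist'); cv2.imwrite('pics/w2.png',c['frame'][:,:,::-1]); go(.505,.0835,.046,0)
```

```text
go cm [-0.67  0.26  0.39] deg [-0.3 -0.3  0.1] dist 0.8 t 2.73
```

View pics/w2.png

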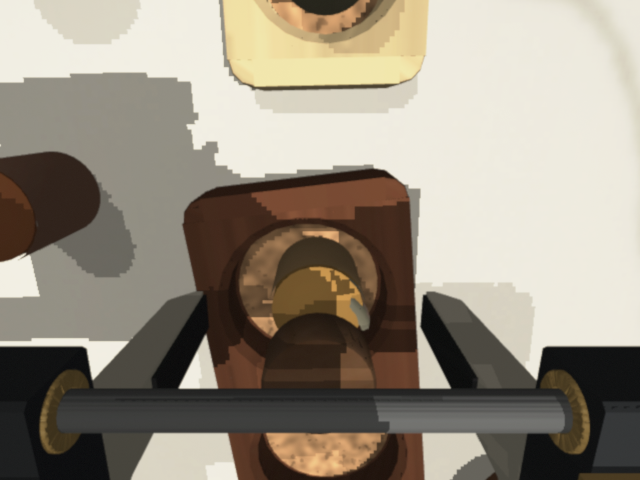

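The jar stands centred between the fingers, with its stopper at about (318,355).

Emit:
jog_arm([
  [-0.6, 0.2, 0, 0, 0, 0, 0],
  [-0.6, 0.2, 0, 0, 0, 0, 0.5],
  [-0.6, 0.2, 0, 0, 0, 0, 0.8],
  [-0.6, 0.2, 0, 0, 0, 0, 1],
  [-0.6, 0.2, 0, 0, 0, 0, 1],
])

```text
t: 3.35
tool_pos: [0.5015, 0.083, 0.046]
orientation: [0.002, 1.575, -0.005]
force: [0.1, -0.6, -0.2]
opening: 0.0575
```

Emit:
jog_arm([
  [0, 0, 0, 0, 0, 0, 1],
  [0, 0, 0, 0, 0, 0, 1],
  [0, 0, 0, 0, 0, 0, 1],
])

```text
t: 3.72
tool_pos: [0.5022, 0.0831, 0.0465]
orientation: [0.002, 1.574, -0.005]
force: [2.0, -0.8, 2.9]
opening: 0.0405
```

Run:
```python
from h import *
c=cam('wrist'); cv2.imwrite('pics/w3.png',c['frame'][:,:,::-1]); go(.508,.29,.14,0);print(tool()[0]['opening'],tool()[0]['tool_pos'])
```

```text
go cm [-9.39 20.68  0.47] deg [-0.2 -0.2  0.1] dist 22.7 t 3.77
0.04060818693804504 [0.50215435 0.08310601 0.04644183]
```

View pics/w3.png

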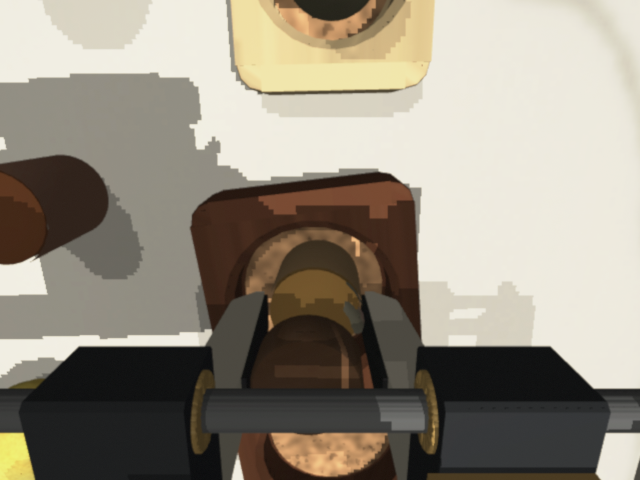

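Emit:
jog_arm([
  [-3, 0, 0, 0, 0, 0, 1],
  [-7, 0, 0, 0, 0, 0, 1],
  [-12, 2, 0, 0, 0, 0, 1],
  [-15, 7, 0.3, 0, 0, 0, 1],
  [-15, 12, 0.5, 0, 0, 0, 1],
])

```text
t: 4.4
tool_pos: [0.5096, 0.2047, 0.1995]
orientation: [0.004, 1.57, -0.005]
force: [0.6, 0.7, -1.2]
opening: 0.0401
```

Emit:
jog_arm([
  [0, 3, 0, 0, 0, 0, 1],
  [0, 6, 0, 0, 0, 0, 1],
  [0, 8, 0, 0, 0, 0, 1],
  [0, 8, 0, 0, 0, 0, 1],
])

```text
t: 4.9
tool_pos: [0.5094, 0.2855, 0.1986]
orientation: [0.002, 1.571, -0.004]
force: [-1.2, 0.1, -1.3]
opening: 0.0403
```

Run:
```python
from h import *
c=cam('wrist'); cv2.imwrite('pics/w4.png',c['frame'][:,:,::-1]); go(.507,.353,.18,0);print(tool()[0]['opening'],tool()[0]['tool_pos'])
for p in [(.5076,.2868,.032),(.507,.353,.032),(.508,.221,.032)]: print(proj(c,p))
```

```text
go cm [ 1.86  6.84 -0.29] deg [-0.3 -0.   0.1] dist 7.1 t 4.95
0.03994239557610525 [0.50961523 0.28456907 0.19867993]
[312.98681032 216.96362744]
[311.78736994 133.14795657]
[313.82373712 291.37435003]
```

View pics/w4.png

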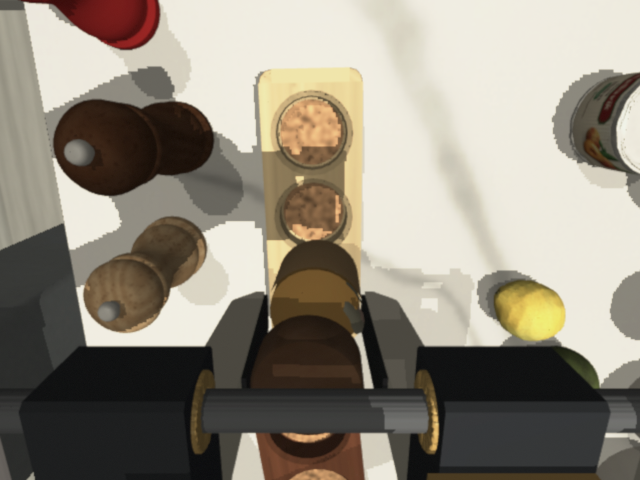

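Run:
```python
from h import *
c=cam('wrist'); crop(c,250,60,380,260,4,'w4c.png')
for n,u,v,z in [('b1',311.5,130,.032),('b2',314,214,.032),('darkknob',79,152,.169),('paleknob',110,311,.139)]: print(n,ray(c,u,v,z))
go(.507,.3545,.06,0)
```

```text
b1 [0.50712689 0.35439355 0.032     ]
b2 [0.50872121 0.28829732 0.032     ]
darkknob [0.4011613  0.34979313 0.169     ]
paleknob [0.38740014 0.25469173 0.139     ]
go cm [13.88  7.06 -0.32] deg [-0.3  0.   0.1] dist 15.6 t 5.0
```

View pics/w4c.png

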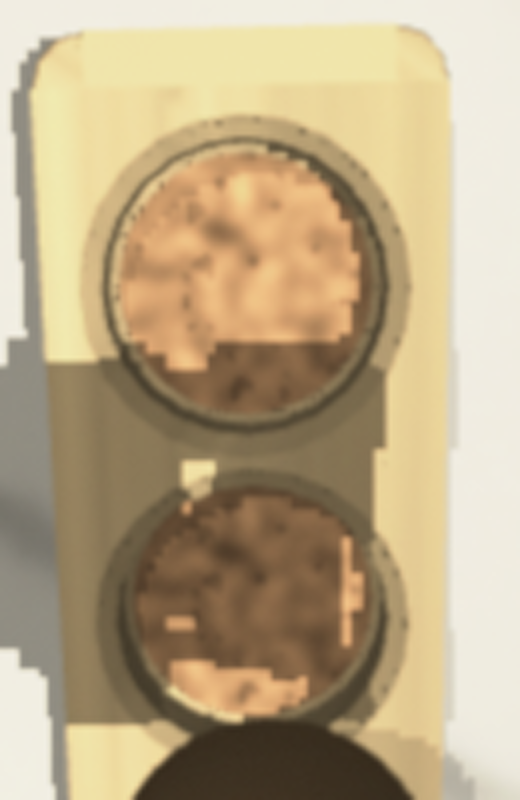

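Emit:
jog_arm([
  [0, 1.4, 0, -10, 0, 0, 1],
  [0, 2.8, 0, -20, 0, 0, 1],
  [0, 4.2, -0.1, -30, 0, 0, 1],
  [0, 5.6, -0.2, -40, 0, 0, 1],
  [0, 7, -0.2, -50, 0, 0, 1],
])

```text
t: 5.62
tool_pos: [0.5085, 0.3531, 0.1987]
orientation: [-0.682, 1.462, 0.679]
force: [0.2, 0.1, -0.8]
opening: 0.04
```

Run:
```python
from h import *
go(.507,.3535,.05,60);print(tool()[0]['q'].round(2))
```

```text
go cm [14.87  0.16 -0.05] deg [-10.1  -0.1   0.1] dist 14.9 t 5.62
[ 0.53  0.19  1.46 -0.    1.49 -0.35]
```

Emit:
jog_arm([
  [3, 0.2, 0, -10, 0, 0, 1],
  [7, 0.2, 0, -10, 0, 0, 1],
  [10.5, 0.2, 0, -10, 0, 0, 1],
  [12, 0.2, 0, -10, 0, 0, 1],
  [12, 0.2, 0, -10, 0, 0, 1],
])

```text
t: 6.25
tool_pos: [0.5066, 0.3531, 0.0779]
orientation: [-0.816, 1.416, 0.813]
force: [0.3, -0.3, -1.1]
opening: 0.04
```

Run:
```python
from h import *
c=cam('wrist'); cv2.imwrite('pics/w5.png',c['frame'][:,:,::-1]); go(.507,.3535,.047,60)
c=cam('side'); crop(c,220,140,380,260,5,'s5.png')
```

```text
go cm [ 3.25  0.03 -0.05] deg [-0.1 -0.1  0.1] dist 3.2 t 6.3
```

View pics/w5.png

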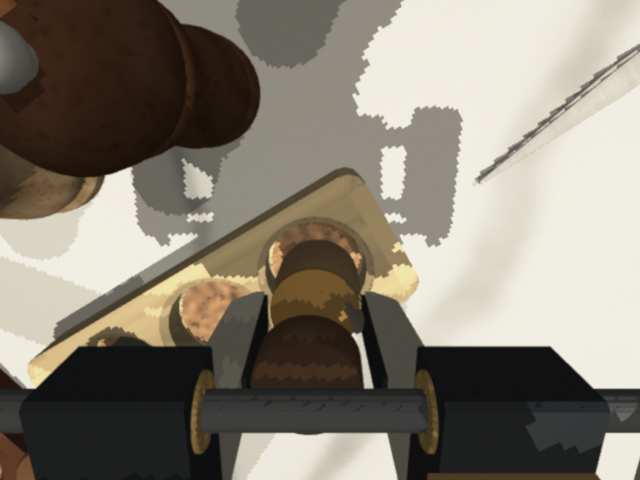

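View pics/s5.png

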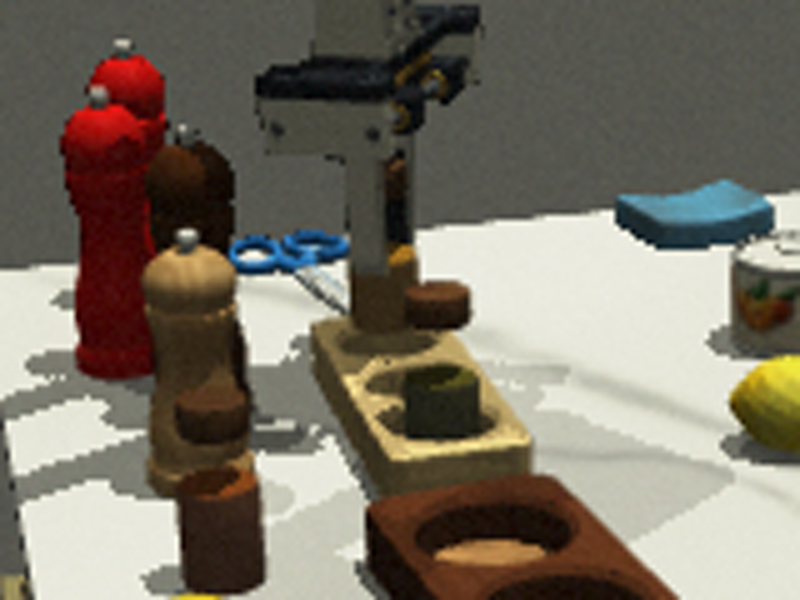

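The jar hangs right over the far well in both views. I'll lower it.

Emit:
jog_arm([
  [1.2, 0, 0, 0, 0, 0, 1],
  [2.2, 0, 0, 0, 0, 0, 1],
  [2.8, 0, 0, 0, 0, 0, 1],
  [3.2, 0, 0, 0, 0, 0, 1],
  [3.2, 0, 0, 0, 0, 0, 1],
])

```text
t: 6.98
tool_pos: [0.5079, 0.3543, 0.048]
orientation: [-0.816, 1.412, 0.813]
force: [-0.6, -0.5, -0.4]
opening: 0.0404
```

Run:
```python
from h import *
go(.507,.3535,.047,60); print(tool()[0]['force'])
c=cam('side'); crop(c,220,140,380,260,5,'s6.png')
```

```text
go cm [ 0.1   0.04 -0.11] deg [-0.1 -0.   0.1] dist 0.1 t 6.97
[-0.57088136 -0.49785795 -0.44275151]
```

View pics/s6.png

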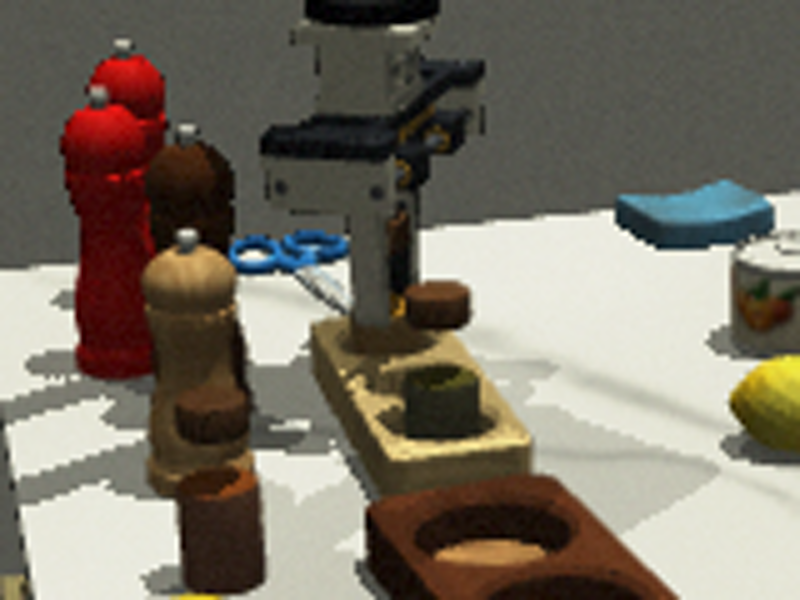

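Emit:
jog_arm([
  [0.2, 0, -0.1, 0, 0, 0, 1],
  [0.2, 0, -0.1, 0, 0, 0, 1],
  [0.2, 0, -0.1, 0, 0, 0, 0.4],
  [0.2, 0, -0.1, 0, 0, 0, 0],
  [0.2, 0, -0.1, 0, 0, 0, 0],
])

```text
t: 7.65
tool_pos: [0.5076, 0.3535, 0.0464]
orientation: [-0.816, 1.412, 0.813]
force: [0.4, 0.1, -0.0]
opening: 0.0651
```

Emit:
jog_arm([
  [0, 0, 0, 0, 0, 0, 0],
  [-4, 0, 0, 0, 0, 0, 0],
  [-9, 0, 0, 0, 0, 0, 0],
  [-14, 0, 0, 0, 0, 0, 0],
  [-19, 0, 0, 0, 0, 0, 0],
])

```text
t: 8.28
tool_pos: [0.5071, 0.3536, 0.2382]
orientation: [-0.816, 1.412, 0.813]
force: [-0.9, 0.4, 0.2]
opening: 0.0931
```

Run:
```python
from h import *
s=tool()[0];print(s['opening'],s['tool_pos'],s['force'])
c=cam('wrist'); cv2.imwrite('pics/w6.png',c['frame'][:,:,::-1]); print(proj(c,(.507,.354,.104)))
c=cam('top'); crop(c,140,225,340,325,4,'t6.png')
```

```text
0.09307849762010269 [0.50712794 0.35355997 0.23815679] [-0.93425981  0.36396324  0.19097308]
[315.62239398 229.47016427]
```

View pics/w6.png

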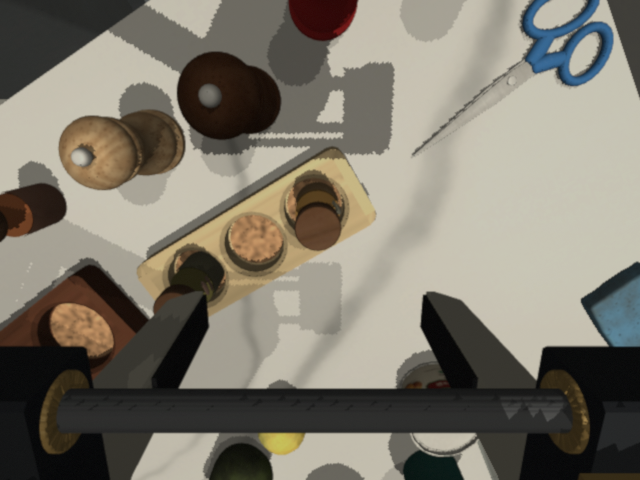

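View pics/t6.png

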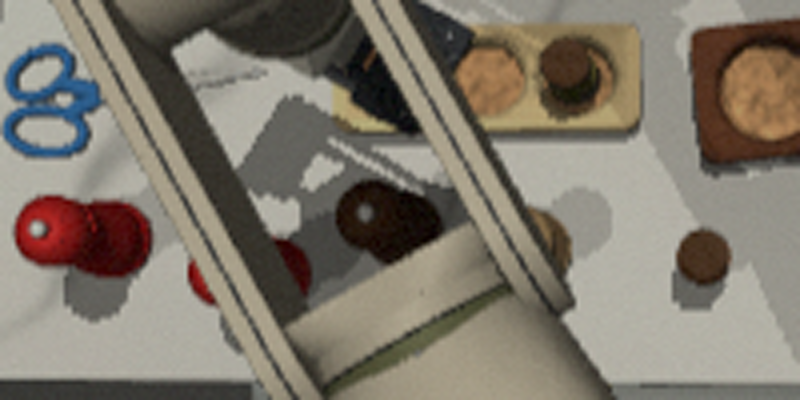

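The jar stands upright in the far well (stopper at (318,228), predicted (316,229)). The pale mill's knob is at (82,157), the dark mill's at (210,96), and the red mill is at the top edge.

Run:
```python
from h import *
c=cam('wrist'); print(ray(c,318,228,.104))
for n,u,v,z in [('darkknob',210,96,.168),('paleknob',82,157,.138)]: print(n,ray(c,u,v,z))
go(.386,.2545,.24,0); go(.386,.2545,.24,30)
```

```text
[0.512981   0.35794326 0.104     ]
darkknob [0.40277722 0.35199252 0.168     ]
paleknob [0.38815822 0.25553634 0.138     ]
go cm [ -0.03   5.63 -14.86] deg [59.9  0.5  0.1] dist 15.9 t 8.43
go cm [ -0.03   5.63 -14.86] deg [29.9  0.5  0.2] dist 15.9 t 8.43
```

Emit:
jog_arm([
  [0, 1.2, -3, 10, 0, 0, 0],
  [0, 2.4, -6, 20, 0, 0, 0],
  [0, 3.6, -9, 30, 0, 0, 0],
  [0, 4.8, -12, 40, 0, 0, 0],
  [0, 5.6, -14.8, 50, 0, 0, 0],
], squeeze=30)

```text
t: 9.05
tool_pos: [0.3849, 0.2539, 0.2378]
orientation: [-0.13, 1.561, 0.132]
force: [-0.3, -0.6, 1.3]
opening: 0.0929
```

Emit:
jog_arm([
  [0, 0, 0, 10, 0, 0, 0],
  [0, 0, 0, 10, 0, 0, 0],
  [0, 0, 0, 10, 0, 0, 0],
])

```text
t: 9.43
tool_pos: [0.3848, 0.2538, 0.237]
orientation: [0.003, 1.566, -0.001]
force: [0.8, -0.2, 0.6]
opening: 0.0929
```

```bash
cat >> h.py <<'E'
import pickle
def snap(n,name):
    c=cam(n); cv2.imwrite('pics/'+name+'.png',c['frame'][:,:,::-1]); pickle.dump(c,open('pics/'+name+'.pkl','wb')); return c
def load(name): return pickle.load(open('pics/'+name+'.pkl','rb'))
E
python3 - <<'E'
from h import *
c=snap('wrist','w7'); go(.386,.2547,.18,0)
for p in [(.387,.2547,.138),(.4012,.3498,.168),(.507,.354,.104)]: print(proj(c,p))
E
```

```text
go cm [5.72 0.07 0.08] deg [-0.2  0.3 -0.1] dist 5.7 t 9.47
[317.95550175 241.73666557]
[345.53595432  85.44747427]
[495.73624843  84.9174485 ]
```

View pics/w7.png

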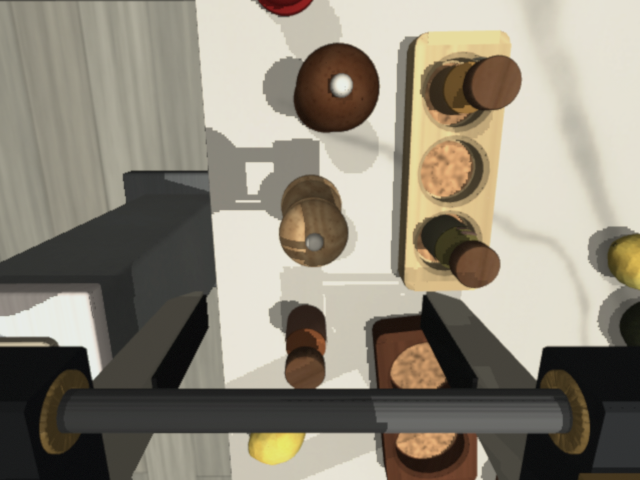

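Pale mill's knob at (314,242) and dark mill's at (341,85) both match within about 3 mm. Jar b1's stopper at (495,83) is spot on. I'll descend on the pale mill.

Emit:
jog_arm([
  [3, 0.1, 0, 0, 0, 0, 0],
  [7, 0.1, 0, 0, 0, 0, 0],
  [10.5, 0.1, 0, 0, 0, 0, 0],
  [13, 0.1, 0, 0, 0, 0, 0],
  [14, 0.1, 0, 0, 0, 0, 0],
])

```text
t: 10.1
tool_pos: [0.3846, 0.2546, 0.0953]
orientation: [0.001, 1.568, -0.001]
force: [0.1, 0.1, 0.1]
opening: 0.0929
```

Emit:
jog_arm([
  [0, 0, 0, 0, 0, 0, 0.3],
  [0, 0, 0, 0, 0, 0, 0.6],
  [0, 0, 0, 0, 0, 0, 1],
  [0, 0, 0, 0, 0, 0, 1],
  [0, 0, 0, 0, 0, 0, 1],
])

```text
t: 10.72
tool_pos: [0.3848, 0.2547, 0.0957]
orientation: [0.001, 1.568, -0.001]
force: [-1.6, -1.2, 3.3]
opening: 0.0477
```

Emit:
jog_arm([
  [0, 0, 0, 0, 0, 0, 1],
  [0, 0, 0, 0, 0, 0, 1],
])

```text
t: 10.98
tool_pos: [0.3846, 0.2548, 0.0957]
orientation: [0.001, 1.568, -0.001]
force: [-0.8, -0.1, 1.5]
opening: 0.047
```

Run:
```python
from h import *
c=snap('wrist','w8'); go(.385,.2547,.097,0); print(tool()[0]['opening'])
```

```text
go cm [-0.13 -0.01  0.04] deg [-0.1  0.1 -0. ] dist 0.1 t 11.03
0.04700797226512554
```

View pics/w8.png

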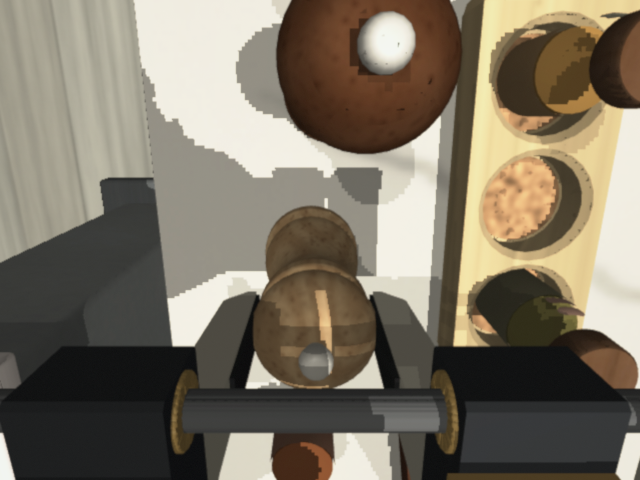

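Emit:
jog_arm([
  [-2, 0, 0, 0, 0, 0, 1],
  [-5, 0, 0, 0, 0, 0, 1],
  [-9, 0, 0, 0, 0, 0, 1],
  [-12.5, -1, 0.5, 0, 0, 0, 1],
  [-14, -3, 1.5, 0, 0, 0, 1],
])

```text
t: 11.65
tool_pos: [0.4001, 0.2251, 0.2381]
orientation: [0.001, 1.565, 0.001]
force: [0.4, -0.6, -1.7]
opening: 0.0472
```

Emit:
jog_arm([
  [0, -4, 2, 0, 0, 0, 1],
  [0, -9, 4.3, 0, 0, 0, 1],
  [0, -14, 6.7, 0, 0, 0, 1],
  [0, -18, 9, 0, 0, 0, 1],
  [0, -21, 10.2, 0, 0, 0, 1],
])

```text
t: 12.28
tool_pos: [0.5026, 0.013, 0.2377]
orientation: [0.002, 1.566, -0.0]
force: [-0.5, 0.9, -2.3]
opening: 0.047
```

Emit:
jog_arm([
  [0, -1.5, 0.5, 0, 0, 0, 1],
  [0, -2.3, 0.8, 0, 0, 0, 1],
  [0, -2.3, 0.8, 0, 0, 0, 1],
])

```text
t: 12.65
tool_pos: [0.5105, -0.0096, 0.2376]
orientation: [0.002, 1.566, -0.0]
force: [0.7, 0.6, -1.8]
opening: 0.0473
```

Run:
```python
from h import *
c=snap('wrist','w9'); go(.511,-.010,.12,0); print(tool()[0]['opening'])
snap('side','s9')
```

```text
go cm [11.77 -0.1   0.  ] deg [-0.1  0.3 -0.1] dist 11.8 t 12.7
0.047670524033079385
```

View pics/w9.png

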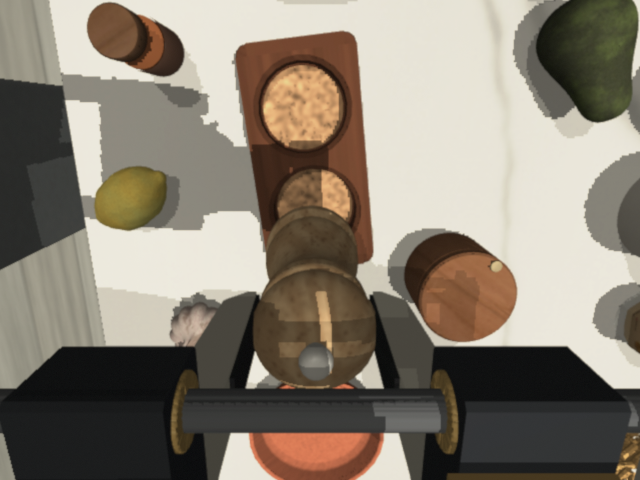

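View pics/s9.png

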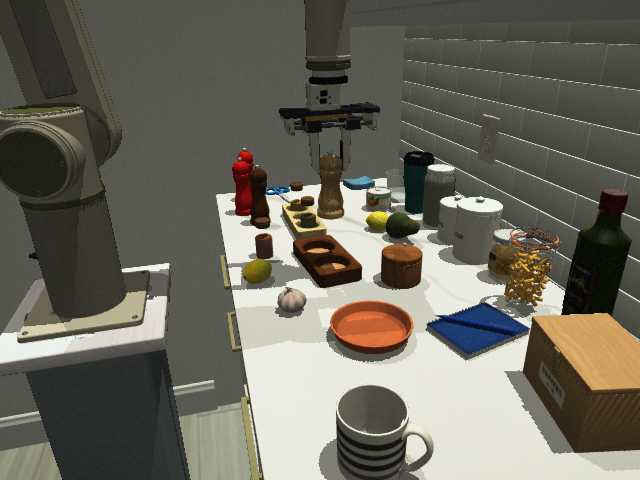

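Run:
```python
from h import *
c=load('w9'); print(ray(c,303,107,.032), proj(c,(.502,.079,.032)))
crop(c,220,20,390,290,2.9,'w9c.png')
hsv=cv2.cvtColor(c['frame'],cv2.COLOR_RGB2HSV); 
go(.511,-.010,.106,0)
t=cam('top'); print([proj(t,p) for p in [(.511,-.010,.032)]]); crop(t,300,220,480,320,4,'t9.png')
```

```text
[0.50140624 0.07823431 0.032     ] [303.69439851 106.0460394 ]
go cm [13.18 -0.11 -0.  ] deg [-0.   0.3 -0.1] dist 13.2 t 12.75
[array([362.49392371, 244.04469961])]
```

View pics/w9c.png

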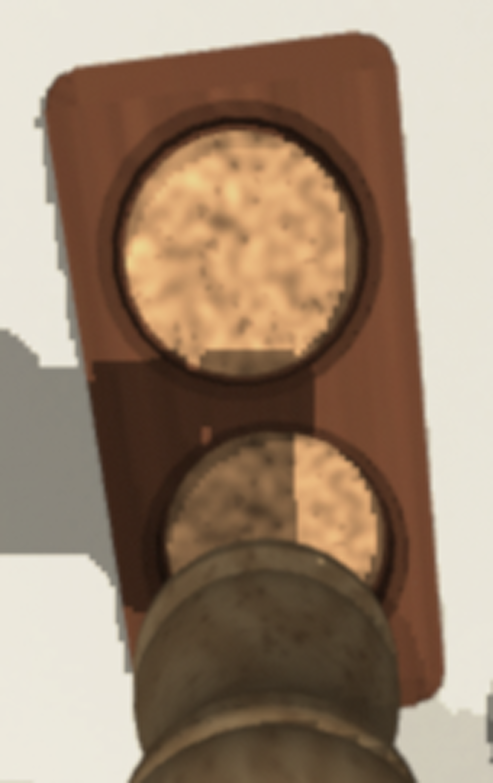

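Emit:
jog_arm([
  [3, -0.1, 0, 0, 0, 0, 1],
  [6, -0.1, 0, 0, 0, 0, 1],
  [8.5, -0.1, 0, 0, 0, 0, 1],
  [10, -0.1, 0, 0, 0, 0, 1],
  [10.3, -0.1, 0, 0, 0, 0, 1],
])

```text
t: 13.42
tool_pos: [0.5103, -0.0093, 0.1341]
orientation: [0.001, 1.567, 0.002]
force: [0.2, -0.3, -1.4]
opening: 0.0468
```

Run:
```python
from h import *
c=snap('side','s10'); crop(c,270,170,430,290,5,'s10c.png'); go(.511,-.010,.104,0)
```

```text
go cm [ 3.06 -0.05  0.01] deg [ 0.   0.3 -0.1] dist 3.1 t 13.47
```

View pics/s10c.png

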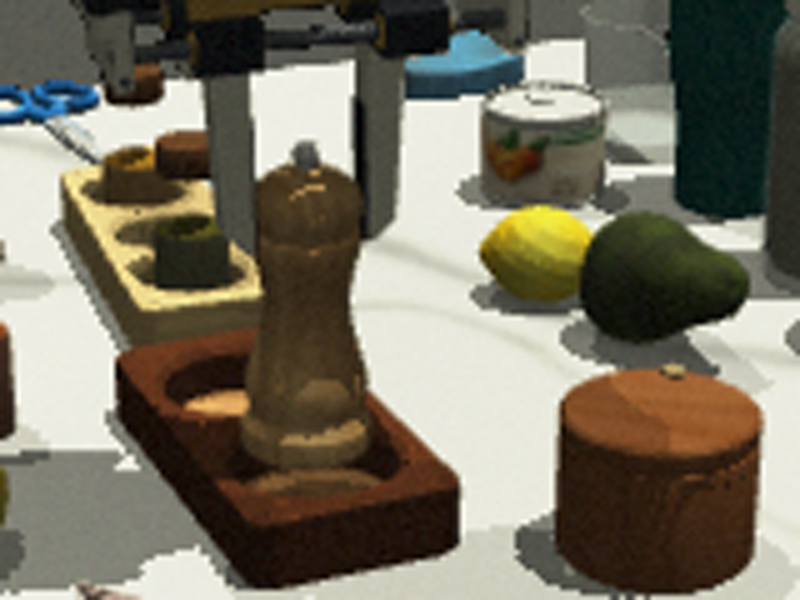

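The mill hangs upright above the near well, so I'm lowering it.

Emit:
jog_arm([
  [1, -0.1, 0, 0, 0, 0, 1],
  [1.8, -0.1, 0, 0, 0, 0, 1],
  [2.5, -0.1, 0, 0, 0, 0, 1],
  [2.9, -0.1, 0, 0, 0, 0, 1],
  [3, -0.1, 0, 0, 0, 0, 1],
])

```text
t: 14.1
tool_pos: [0.5107, -0.0104, 0.1042]
orientation: [0.001, 1.567, 0.001]
force: [-0.1, 0.3, -1.6]
opening: 0.0473
```

Emit:
jog_arm([
  [0.1, 0, 0, 0, 0, 0, 1],
  [0.1, 0, 0, 0, 0, 0, 1],
])

```text
t: 14.35
tool_pos: [0.5111, -0.0104, 0.1038]
orientation: [0.001, 1.566, 0.001]
force: [-1.0, 0.2, 1.1]
opening: 0.0472
```

Run:
```python
from h import *
c=snap('side','s11'); crop(c,270,170,430,290,5,'s11c.png'); go(.511,-.010,.104,0); print(tool()[0]['force'])
```

```text
go cm [-0.02  0.04 -0.01] deg [ 0.   0.3 -0.1] dist 0.0 t 14.4
[-1.49129751  1.04934025  1.00591926]
```

View pics/s11c.png

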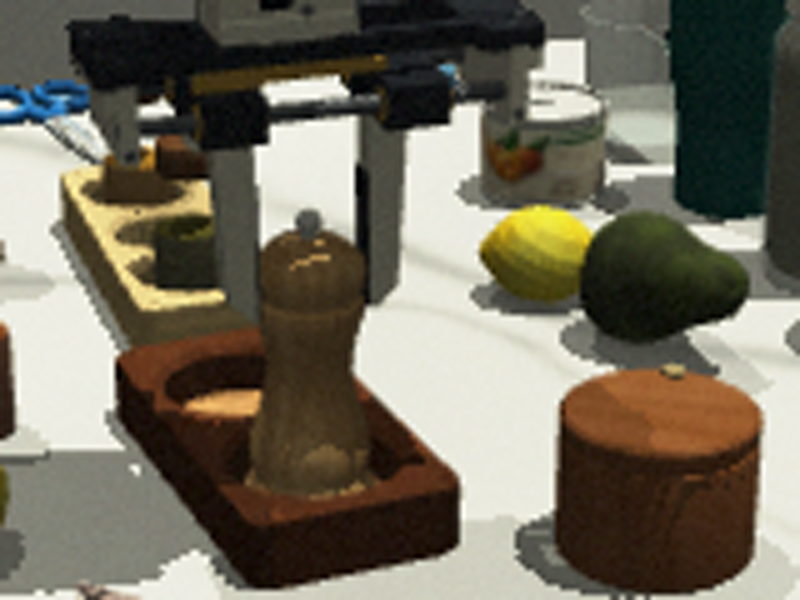

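Contact shows in the force, +1 N upward where the load had been −1.6 N. I'll release and rise.

Emit:
jog_arm([
  [0, 0, 0, 0, 0, 0, 0.4],
  [0, 0, 0, 0, 0, 0, 0],
  [0, 0, 0, 0, 0, 0, 0],
  [0, 0, 0, 0, 0, 0, 0],
])

```text
t: 14.9
tool_pos: [0.5111, -0.0104, 0.1037]
orientation: [0.001, 1.566, 0.001]
force: [-0.7, 0.3, 0.0]
opening: 0.0814
```

Emit:
jog_arm([
  [-3, 0, 0, 0, 0, 0, 0],
  [-8, 0, 0, 0, 0, 0, 0],
  [-13, 0, 0, 0, 0, 0, 0],
  [-16, 0, 0, 0, 0, 0, 0],
  [-16, 0, 0, 0, 0, 0, 0],
])

```text
t: 15.52
tool_pos: [0.5119, -0.0109, 0.267]
orientation: [0.001, 1.56, 0.001]
force: [1.1, -0.2, -0.9]
opening: 0.0932
```

Run:
```python
from h import *
c=snap('wrist','w12'); go(.400,.350,.26,0); print(tool()[0]['opening']); print(proj(c,(.511,-.0105,.147)))
```

```text
go cm [  0.42  36.08 -11.09] deg [ 0.   0.4 -0.1] dist 37.7 t 15.57
0.09306803787799993
[312.13867681 233.87802679]
```

View pics/w12.png

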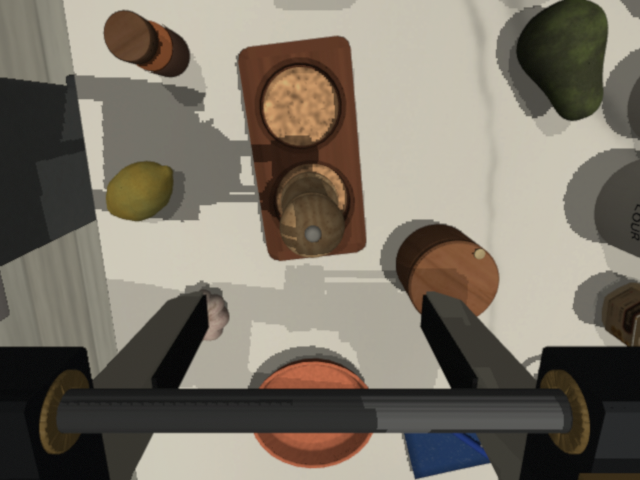

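The pale mill's knob at (313,233) matches the prediction (312,234). Next is the dark mill.

Emit:
jog_arm([
  [0, 6, -1.8, 0, 0, 0, 0],
  [0, 12, -3.6, 0, 0, 0, 0],
  [0, 18, -5.4, 0, 0, 0, 0],
  [0, 24, -7.2, 0, 0, 0, 0],
  [0, 30, -9.2, 0, 0, 0, 0],
])

```text
t: 16.2
tool_pos: [0.4176, 0.2894, 0.2619]
orientation: [-0.0, 1.566, -0.0]
force: [0.6, -0.6, 0.4]
opening: 0.0928
```

Emit:
jog_arm([
  [0, 4, -1, 0, 0, 0, 0],
  [0, 6, -1.9, 0, 0, 0, 0],
  [0, 6, -1.9, 0, 0, 0, 0],
])

```text
t: 16.58
tool_pos: [0.397, 0.3501, 0.2593]
orientation: [-0.004, 1.569, 0.0]
force: [0.5, -0.1, 0.1]
opening: 0.0931
```

Run:
```python
from h import *
c=snap('wrist','w13'); go(.400,.350,.122,0); print(proj(c,(.4,.350,.168)))
```

```text
go cm [13.77  0.12  0.21] deg [0.1 0.1 0.1] dist 13.8 t 16.62
[319.87416144 246.14239096]
```

View pics/w13.png

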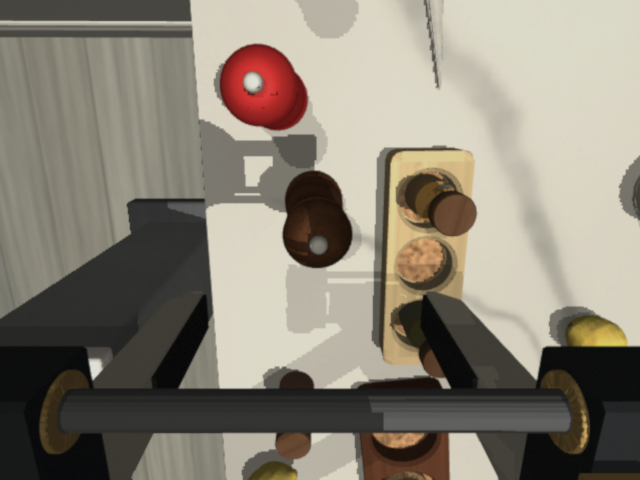

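Dark brown knob at (318,245), on the prediction. The red one at (252,82) is clear of the fingers.

Emit:
jog_arm([
  [3, 0.1, 0.2, 0, 0, 0, 0],
  [7, 0.1, 0.2, 0, 0, 0, 0],
  [10.5, 0.1, 0.2, 0, 0, 0, 0],
  [13, 0.1, 0.2, 0, 0, 0, 0],
  [13.7, 0.1, 0.2, 0, 0, 0, 0],
])

```text
t: 17.25
tool_pos: [0.399, 0.3476, 0.12]
orientation: [-0.004, 1.572, -0.004]
force: [0.1, 0.2, 0.3]
opening: 0.093
```

Emit:
jog_arm([
  [0, 0, 0, 0, 0, 0, 0.3],
  [0, 0, 0, 0, 0, 0, 0.6],
  [0, 0, 0, 0, 0, 0, 1],
  [0, 0, 0, 0, 0, 0, 1],
  [0, 0, 0, 0, 0, 0, 1],
])

```text
t: 17.88
tool_pos: [0.3991, 0.3478, 0.1203]
orientation: [-0.004, 1.572, -0.004]
force: [0.2, 0.1, 3.0]
opening: 0.0482
```

Emit:
jog_arm([
  [0, 0, 0, 0, 0, 0, 1],
  [0, 0, 0, 0, 0, 0, 1],
])

```text
t: 18.12
tool_pos: [0.3991, 0.3478, 0.1203]
orientation: [-0.004, 1.572, -0.004]
force: [0.3, 0.0, -0.1]
opening: 0.0473
```

Run:
```python
from h import *
c=snap('wrist','w14'); go(.502,.0785,.27,0); print(tool()[0]['opening'])
```

```text
go cm [-14.83 -27.01  10.27] deg [ 0.  -0.   0.3] dist 32.5 t 18.18
0.04734824064464541
```

View pics/w14.png

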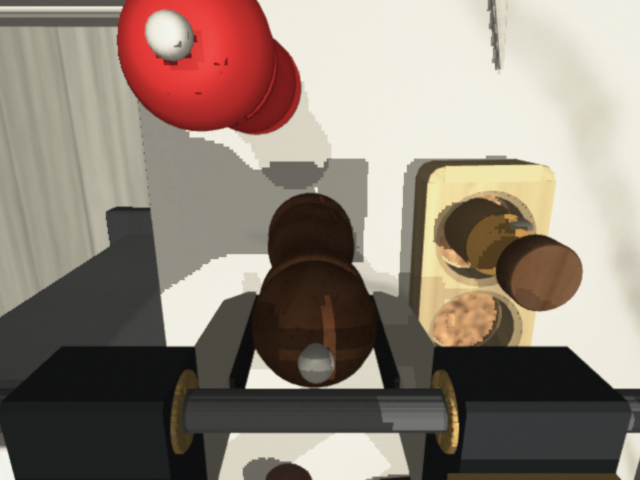

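Emit:
jog_arm([
  [-2, 0, 0, 0, 0, 0, 1],
  [-5, 0, 0, 0, 0, 0, 1],
  [-9, 0, 0, 0, 0, 0, 1],
  [-12.5, -1, 0.5, 0, 0, 0, 1],
  [-14, -3, 1.2, 0, 0, 0, 1],
])

```text
t: 18.8
tool_pos: [0.4118, 0.3191, 0.2628]
orientation: [-0.004, 1.569, -0.001]
force: [-0.4, -0.7, -2.1]
opening: 0.0469
```

Emit:
jog_arm([
  [0, -4, 1.5, 0, 0, 0, 1],
  [0, -9, 3.4, 0, 0, 0, 1],
  [0, -14, 5.3, 0, 0, 0, 1],
  [0, -19, 7.2, 0, 0, 0, 1],
  [0, -22, 8.4, 0, 0, 0, 1],
])

```text
t: 19.42
tool_pos: [0.4964, 0.0969, 0.2632]
orientation: [-0.003, 1.57, -0.003]
force: [0.5, -0.1, -2.6]
opening: 0.0473
```

Run:
```python
from h import *
go(.502,.0765,.27,0); print(tool()[0]['opening'])
```

```text
go cm [-0.67 -2.04  0.56] deg [-0.   0.   0.2] dist 2.2 t 19.43
0.0473431579649856
```

Emit:
jog_arm([
  [0, -1.2, 0.3, 0, 0, 0, 1],
  [0, -2, 0.5, 0, 0, 0, 1],
  [0, -2, 0.5, 0, 0, 0, 1],
  [1, -2, 0.5, 0, 0, 0, 1],
])

```text
t: 19.92
tool_pos: [0.5018, 0.0779, 0.2538]
orientation: [-0.003, 1.568, -0.002]
force: [-0.1, 0.3, -1.7]
opening: 0.0472
```

Run:
```python
from h import *
c=snap('wrist','w15'); go(.502,.0765,.128,0); snap('side','s15')
crop(load('s15'),250,120,410,290,4,'s15c.png')
print([proj(c,p) for p in [(.502,.0785,.032)]])
```

```text
go cm [12.35 -0.09  0.12] deg [ 0.1 -0.   0.2] dist 12.4 t 19.98
[array([314.58971096, 203.52081831])]
```

View pics/w15.png

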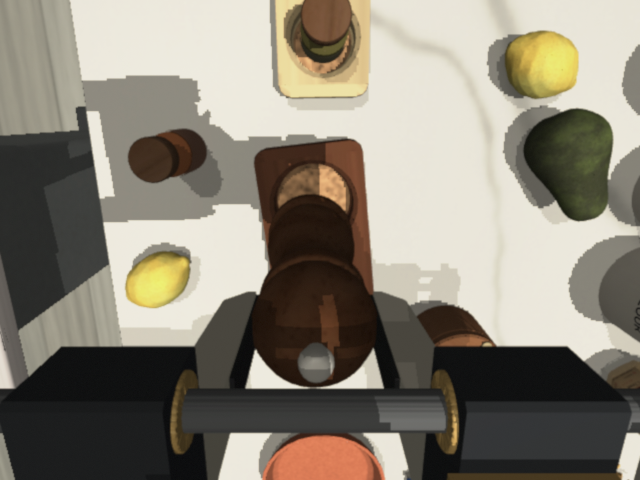

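View pics/s15c.png

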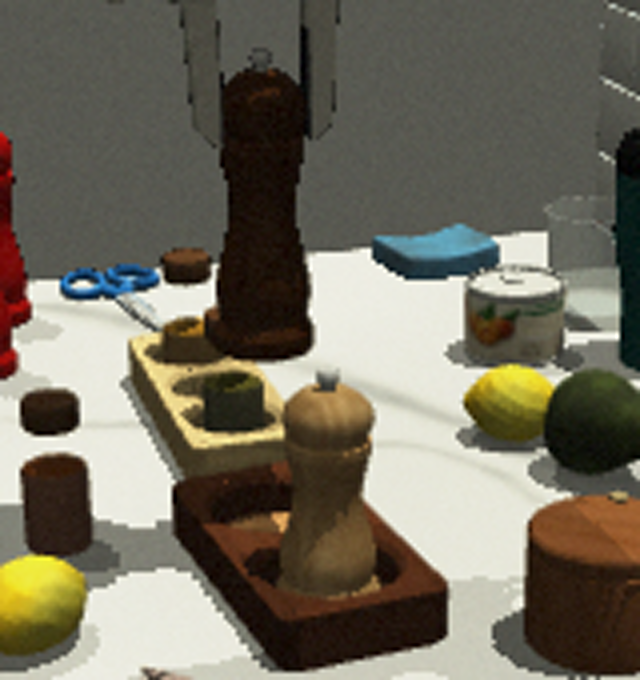

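Dark mill is held upright and in line with its well. I'm lowering it.

Emit:
jog_arm([
  [2.5, -0.1, 0.1, 0, 0, 0, 1],
  [5, -0.1, 0.1, 0, 0, 0, 1],
  [7.5, -0.1, 0.1, 0, 0, 0, 1],
  [9.2, -0.1, 0.1, 0, 0, 0, 1],
  [9.8, -0.1, 0.1, 0, 0, 0, 1],
])

```text
t: 20.65
tool_pos: [0.5006, 0.0766, 0.1524]
orientation: [-0.004, 1.574, -0.002]
force: [0.4, -0.2, -1.6]
opening: 0.0474
```

Run:
```python
from h import *
go(.502,.0765,.128,0); crop(snap('side','s16'),250,120,410,290,4,'s16c.png')
```

```text
go cm [2.44 0.   0.15] deg [ 0.1 -0.2  0.2] dist 2.4 t 20.65
```

View pics/s16c.png

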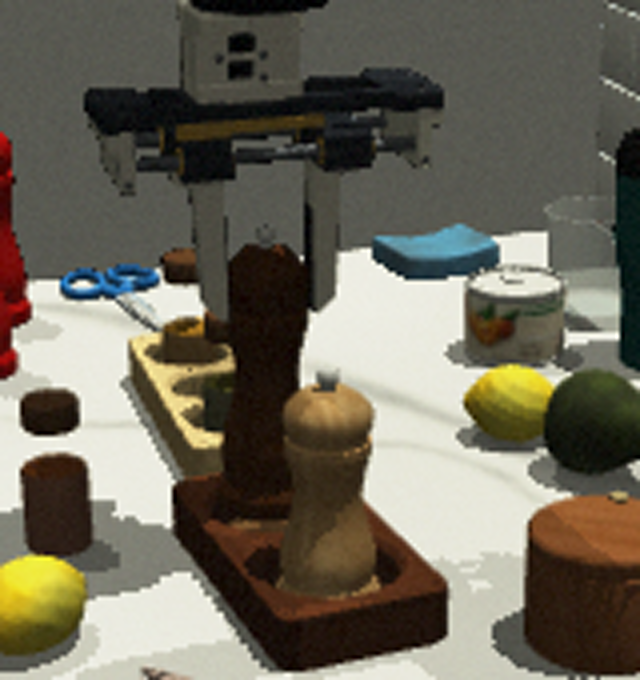

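Emit:
jog_arm([
  [0.7, 0, 0.1, 0, 0, 0, 1],
  [1.4, 0, 0.1, 0, 0, 0, 1],
  [2, 0, 0.1, 0, 0, 0, 1],
  [2.4, 0, 0.1, 0, 0, 0, 1],
  [2.4, 0, 0.1, 0, 0, 0, 1],
])

```text
t: 21.32
tool_pos: [0.5018, 0.0764, 0.1285]
orientation: [-0.004, 1.573, -0.002]
force: [0.2, 0.5, -2.1]
opening: 0.0474
```

Emit:
jog_arm([
  [0.1, 0, 0, 0, 0, 0, 1],
  [0.1, 0, 0, 0, 0, 0, 1],
])

```text
t: 21.58
tool_pos: [0.5021, 0.0764, 0.1284]
orientation: [-0.004, 1.573, -0.002]
force: [-3.2, 0.0, 5.3]
opening: 0.0474
```

Contact (+5 N), so I'll release and rise.

Emit:
jog_arm([
  [-0.1, 0, 0, 0, 0, 0, 0.4],
  [-0.1, 0, 0, 0, 0, 0, 0],
  [-0.1, 0, 0, 0, 0, 0, 0],
  [-0.1, 0, 0, 0, 0, 0, 0],
])

```text
t: 22.08
tool_pos: [0.5021, 0.0764, 0.1293]
orientation: [-0.004, 1.573, -0.002]
force: [0.4, 0.1, 0.2]
opening: 0.0814
```

Emit:
jog_arm([
  [-3, 0, 0, 0, 0, 0, 0],
  [-8, 0, 0, 0, 0, 0, 0],
  [-13, 0, 0, 0, 0, 0, 0],
  [-15, 0, 0, 0, 0, 0, 0],
  [-15, 0, 0, 0, 0, 0, 0],
])

```text
t: 22.7
tool_pos: [0.5032, 0.077, 0.2803]
orientation: [-0.004, 1.57, -0.002]
force: [-0.3, -0.0, -0.5]
opening: 0.0931
```

Run:
```python
from h import *
c=snap('wrist','w17'); print(proj(c,(.502,.0785,.176)),proj(c,(.511,-.0105,.146)),proj(c,(.3765,.125,.096))); go(.3765,.125,.20,0);
```

```text
[313.44617329 237.95850012] [324.60233634 333.5197896 ] [161.07785051 156.04837198]
go cm [  7.84   4.85 -12.56] deg [ 0.1 -0.1  0.2] dist 15.6 t 22.75
```

View pics/w17.png

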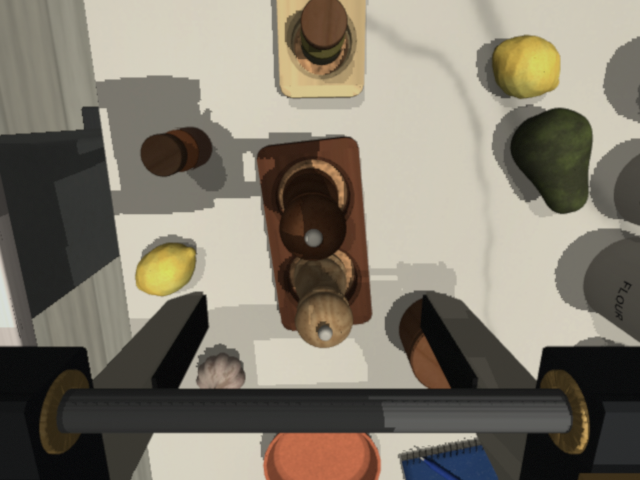

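Emit:
jog_arm([
  [0, 1.7, -4, -10, 0, 0, 0],
  [0, 3.3, -8, -20, 0, 0, 0],
  [1, 5, -12.4, -30, 0, 0, 0],
  [4, 5, -12.5, -30, 0, 0, 0],
  [7, 5, -12.5, -30, 0, 0, 0],
], squeeze=15)

```text
t: 23.38
tool_pos: [0.3755, 0.1266, 0.2052]
orientation: [-0.415, 1.537, 0.41]
force: [-0.6, -0.5, 0.8]
opening: 0.0926
```

Run:
```python
from h import *
c=snap('wrist','w18'); print(proj(c,(.377,.1265,.096))); go(.377,.1265,.041,30);
```

```text
[318.34984646 240.18686088]
go cm [15.96 -0.15  0.53] deg [ 0.1 -0.7 -0.1] dist 16.0 t 23.43
```

View pics/w18.png

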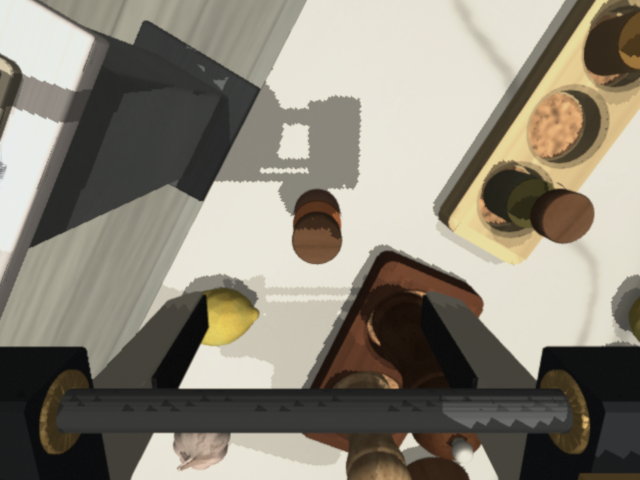

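Emit:
jog_arm([
  [4, 0, 0.3, 0, 0, 0, 0],
  [8.5, 0, 0.3, 0, 0, 0, 0],
  [12.5, 0, 0.3, 0, 0, 0, 0],
  [15, 0, 0.3, 0, 0, 0, 0],
  [15.9, 0, 0.3, 0, 0, 0, 0],
])

```text
t: 24.05
tool_pos: [0.3714, 0.126, 0.0386]
orientation: [-0.414, 1.55, 0.411]
force: [0.2, 0.6, 0.3]
opening: 0.0931
```

Emit:
jog_arm([
  [0, 0, 0, 0, 0, 0, 0.3],
  [0, 0, 0, 0, 0, 0, 0.6],
  [0, 0, 0, 0, 0, 0, 1],
  [0, 0, 0, 0, 0, 0, 1],
  [0, 0, 0, 0, 0, 0, 1],
])

```text
t: 24.68
tool_pos: [0.3719, 0.1261, 0.0391]
orientation: [-0.414, 1.549, 0.411]
force: [2.6, 0.0, 1.5]
opening: 0.0475
```

Emit:
jog_arm([
  [0, 0, 0, 0, 0, 0, 1],
  [0, 0, 0, 0, 0, 0, 1],
  [0, 0, 0, 0, 0, 0, 1],
])

```text
t: 25.05
tool_pos: [0.3721, 0.1262, 0.0393]
orientation: [-0.414, 1.548, 0.411]
force: [0.1, 0.0, 1.6]
opening: 0.0409
```

Run:
```python
from h import *
c=snap('wrist','w19'); go(.508,.288,.18,30);
```

```text
go cm [-14.4    7.22  19.63] deg [ 0.1 -1.  -0.1] dist 25.4 t 25.1
```

View pics/w19.png

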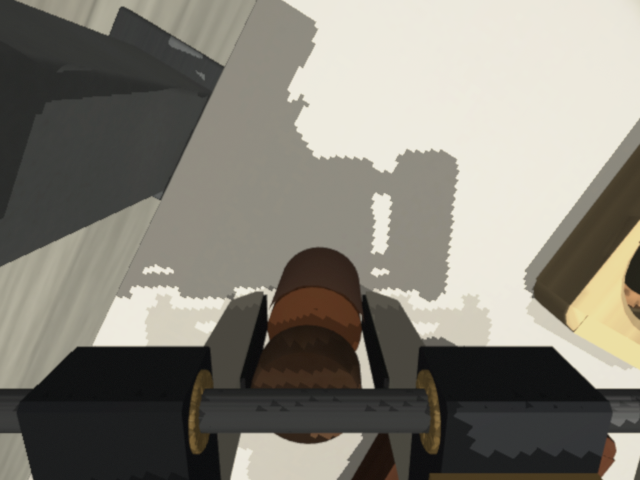

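Emit:
jog_arm([
  [-3, 0, 0, 0, 0, 0, 1],
  [-7, 0, 0, 0, 0, 0, 1],
  [-11, 0, 0, 0, 0, 0, 1],
  [-14, 1.5, 4, 0, 0, 0, 1],
  [-14.5, 3, 8, 0, 0, 0, 1],
])

```text
t: 25.72
tool_pos: [0.4307, 0.1943, 0.1858]
orientation: [-0.413, 1.544, 0.41]
force: [-0.2, -1.2, -0.8]
opening: 0.0411
```

Emit:
jog_arm([
  [0, 1.5, 4, 0, 0, 0, 1],
  [0, 3, 8, 0, 0, 0, 1],
  [0, 4.2, 11, 0, 0, 0, 1],
  [0, 4.3, 11.6, 0, 0, 0, 1],
  [0, 4.3, 11.6, 0, 0, 0, 1],
])

```text
t: 26.35
tool_pos: [0.509, 0.2892, 0.1836]
orientation: [-0.414, 1.546, 0.41]
force: [0.4, -0.6, -0.2]
opening: 0.0411
```

Run:
```python
from h import *
c=snap('wrist','w20'); go(.5075,.289,.06,30); print(proj(c,(.508,.288,.032)))
crop(snap('side','s20'),220,140,380,260,5,'s20c.png')
```

```text
go cm [12.39  0.06  0.05] deg [ 0.  -0.8 -0.1] dist 12.4 t 26.4
[316.19789206 224.75323883]
```

View pics/w20.png

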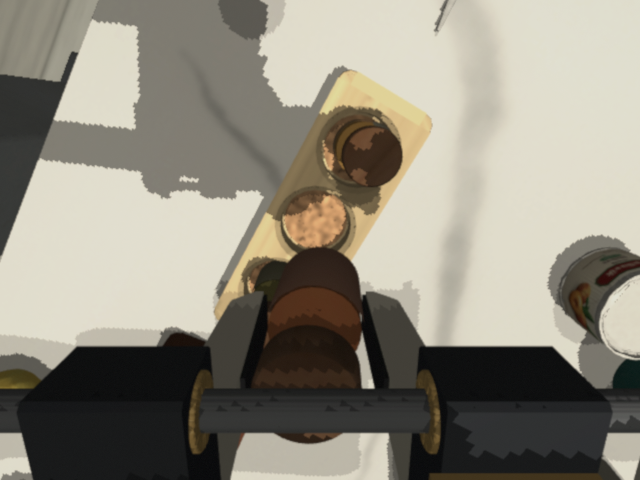

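View pics/s20c.png

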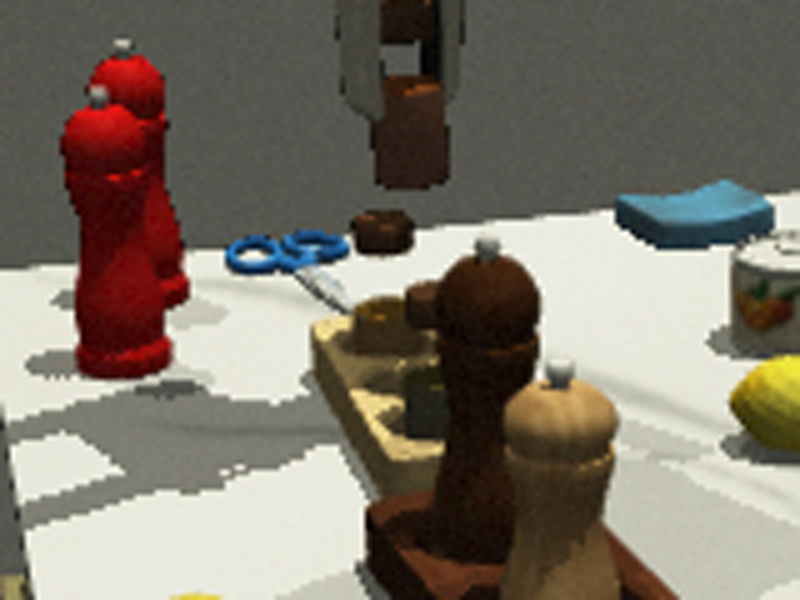

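The middle well is at (316,222), on prediction, and the jar hangs upright. I'm lowering it.

Emit:
jog_arm([
  [2.5, 0, 0, 0, 0, 0, 1],
  [5.5, 0, 0, 0, 0, 0, 1],
  [8, 0, 0, 0, 0, 0, 1],
  [9.7, 0, 0, 0, 0, 0, 1],
  [10.5, 0, 0, 0, 0, 0, 1],
])

```text
t: 27.08
tool_pos: [0.5071, 0.2877, 0.0785]
orientation: [-0.413, 1.546, 0.409]
force: [-0.1, -0.5, -1.4]
opening: 0.041
```

Run:
```python
from h import *
c=snap('wrist','w21'); go(.5075,.289,.0473,30)
```

```text
go cm [3.06 0.08 0.15] deg [ 0.  -0.9 -0.1] dist 3.1 t 27.12
```

View pics/w21.png

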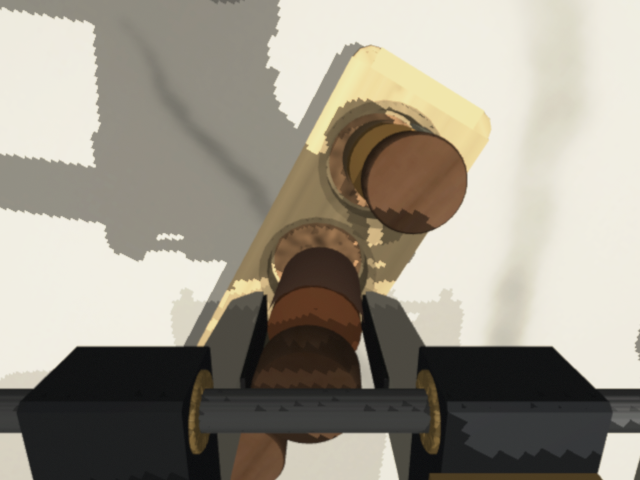

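Emit:
jog_arm([
  [1, 0.1, 0.1, 0, 0, 0, 1],
  [1.8, 0.1, 0.1, 0, 0, 0, 1],
  [2.5, 0.1, 0.1, 0, 0, 0, 1],
  [3, 0.1, 0.1, 0, 0, 0, 1],
  [3.1, 0.1, 0.1, 0, 0, 0, 1],
])

```text
t: 27.75
tool_pos: [0.5072, 0.289, 0.0471]
orientation: [-0.413, 1.546, 0.409]
force: [-1.1, 0.9, 1.9]
opening: 0.0408
```

Emit:
jog_arm([
  [0.1, 0, 0, 0, 0, 0, 1],
  [0.1, 0, 0, 0, 0, 0, 1],
])

```text
t: 28.0
tool_pos: [0.5076, 0.2891, 0.0468]
orientation: [-0.413, 1.545, 0.41]
force: [-1.4, -1.9, 4.7]
opening: 0.0406
```

Emit:
jog_arm([
  [-0.1, 0, 0, 0, 0, 0, 0.4],
  [-0.1, 0, 0, 0, 0, 0, 0.2],
  [-0.1, 0, 0, 0, 0, 0, 0.2],
  [-0.1, 0, 0, 0, 0, 0, 0.2],
])

```text
t: 28.5
tool_pos: [0.5075, 0.2891, 0.0476]
orientation: [-0.413, 1.545, 0.409]
force: [0.3, -0.3, 0.2]
opening: 0.0729
```

Emit:
jog_arm([
  [-3, 0, 0, 0, 0, 0, 0.2],
  [-8, 0, 0, 0, 0, 0, 0.2],
  [-13, 0, 0, 0, 0, 0, 0],
  [-18, 0, 0, 0, 0, 0, 0],
  [-21, 0, 0, 0, 0, 0, 0],
])

```text
t: 29.12
tool_pos: [0.5109, 0.2907, 0.261]
orientation: [-0.413, 1.542, 0.41]
force: [1.2, 0.8, 0.2]
opening: 0.0924
```

Run:
```python
from h import *
c=snap('wrist','w22'); print([proj(c,(x,y,.104)) for x,y in [(.508,.288),(.507,.354),(.508,.222)]]); go(.395,-.134,.27,0)
```

```text
[array([312.3845502 , 223.36452045]), array([354.83997582, 149.39945482]), array([273.00692121, 289.57975546])]
go cm [ -0.35 -30.96 -31.42] deg [30.  -0.3  0.1] dist 44.1 t 29.18
```

View pics/w22.png

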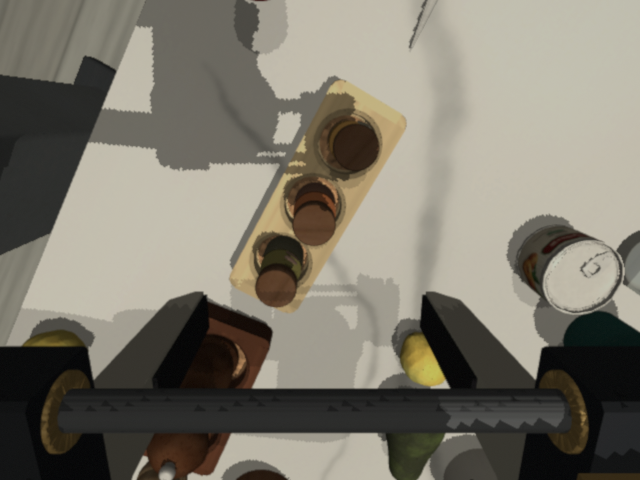

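All three stoppers sit over their wells: (355,146), (314,224) and (277,287). Garlic is next.

Emit:
jog_arm([
  [0, -4, -4, 6, 0, 0, 0],
  [0, -8, -8, 12, 0, 0, 0],
  [0, -12, -12, 18, 0, 0, 0],
  [0, -16, -16, 24, 0, 0, 0],
  [0, -20, -20, 30, 0, 0, 0],
], squeeze=8)

```text
t: 29.8
tool_pos: [0.4382, 0.0165, 0.2655]
orientation: [0.0, 1.575, -0.004]
force: [0.5, 0.1, -0.1]
opening: 0.0929
```

Run:
```python
from h import *
go(.395,-.134,.22,0)
```

```text
go cm [  4.61 -15.05  -4.26] deg [-0.2 -0.3  0.1] dist 16.3 t 29.8
```

Emit:
jog_arm([
  [0, -5, -1.4, 0, 0, 0, 0],
  [0, -10, -2.8, 0, 0, 0, 0],
  [2, -14, -4, 0, 0, 0, 0],
  [4, -15, -4.2, 0, 0, 0, 0],
  [4, -15, -4.2, 0, 0, 0, 0],
])

```text
t: 30.42
tool_pos: [0.3943, -0.1337, 0.2242]
orientation: [0.003, 1.579, -0.005]
force: [0.3, 0.3, 0.3]
opening: 0.093
```

Run:
```python
from h import *
c=snap('wrist','w23'); print(proj(c,(.395,-.134,.028)),proj(c,(.514,-.26,.03)))
```

```text
[317.56223162 211.00590302] [441.19480516 338.81582379]
```

View pics/w23.png

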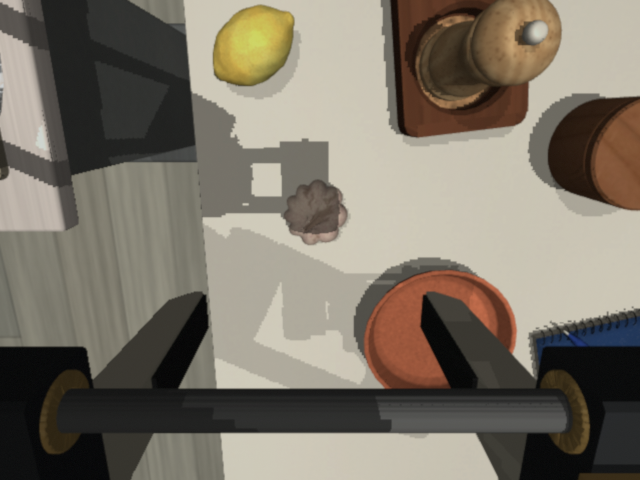

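Garlic at (316,212), on prediction. I'm descending.

Emit:
jog_arm([
  [5, 0, 0, 0, 0, 0, 0],
  [10, 0, 0, 0, 0, 0, 0],
  [15, 0, 0, 0, 0, 0, 0],
  [18, 0, 0, 0, 0, 0, 0],
  [19.5, 0, 0, 0, 0, 0, 0],
])

```text
t: 31.1
tool_pos: [0.3938, -0.1325, 0.0297]
orientation: [0.001, 1.578, -0.002]
force: [0.2, 0.0, -0.4]
opening: 0.0929
```

Run:
```python
from h import *
go(.395,-.134,.012,0)
```

```text
go cm [ 1.77 -0.14  0.13] deg [-0.1 -0.4  0. ] dist 1.8 t 31.1
```

Emit:
jog_arm([
  [1, -0.1, 0.1, 0, 0, 0, 0],
  [1.7, -0.1, 0.1, 0, 0, 0, 0],
  [1.7, -0.1, 0.1, 0, 0, 0, 0.4],
  [1.7, -0.1, 0.1, 0, 0, 0, 1],
  [1.7, -0.1, 0.1, 0, 0, 0, 1],
])

```text
t: 31.72
tool_pos: [0.3952, -0.1338, 0.0133]
orientation: [0.001, 1.577, -0.003]
force: [0.7, -0.0, 0.2]
opening: 0.0674
```

Emit:
jog_arm([
  [0, 0, 0, 0, 0, 0, 1],
  [0, 0, 0, 0, 0, 0, 1],
  [0, 0, 0, 0, 0, 0, 1],
])

```text
t: 32.1
tool_pos: [0.3954, -0.134, 0.0135]
orientation: [0.001, 1.577, -0.003]
force: [-0.1, -0.2, 2.2]
opening: 0.0559
```

Run:
```python
from h import *
c=snap('wrist','w24'); go(.514,-.26,.13,0)
```

```text
go cm [-11.69 -12.59  11.82] deg [-0.1 -0.3  0.1] dist 20.9 t 32.15
```

View pics/w24.png

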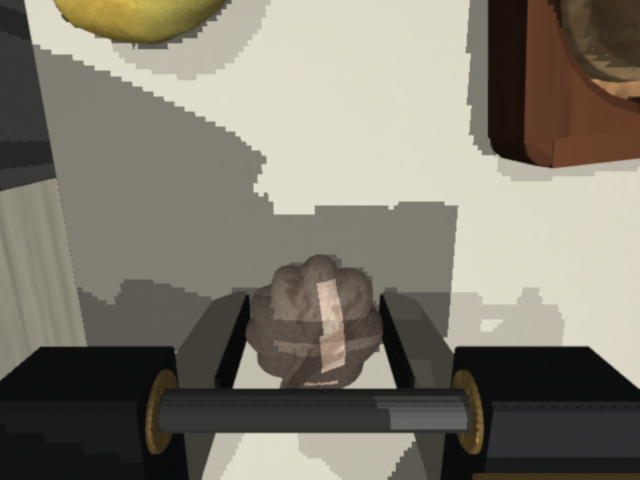

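Emit:
jog_arm([
  [-2.5, 0, 0, 0, 0, 0, 1],
  [-6, 0, 0, 0, 0, 0, 1],
  [-9.5, -2, 2, 0, 0, 0, 1],
  [-11, -5, 4.7, 0, 0, 0, 1],
  [-11, -8.5, 8, 0, 0, 0, 1],
])

```text
t: 32.78
tool_pos: [0.4777, -0.2203, 0.1252]
orientation: [-0.001, 1.573, -0.004]
force: [-0.6, 1.0, 0.1]
opening: 0.0558
```

Emit:
jog_arm([
  [0, -2.5, 2.3, 0, 0, 0, 1],
  [0, -4, 3.7, 0, 0, 0, 1],
  [0, -4.1, 3.8, 0, 0, 0, 1],
  [0, -4.1, 3.8, 0, 0, 0, 1],
])

```text
t: 33.28
tool_pos: [0.515, -0.2608, 0.1247]
orientation: [-0.0, 1.575, -0.003]
force: [-0.6, -0.5, -0.1]
opening: 0.0561
```

Run:
```python
from h import *
c=snap('wrist','w25'); go(.514,-.26,.0215,0); snap('side','s25')
```

```text
go cm [10.34  0.09 -0.06] deg [-0.1 -0.2  0.1] dist 10.3 t 33.33
```

View pics/w25.png

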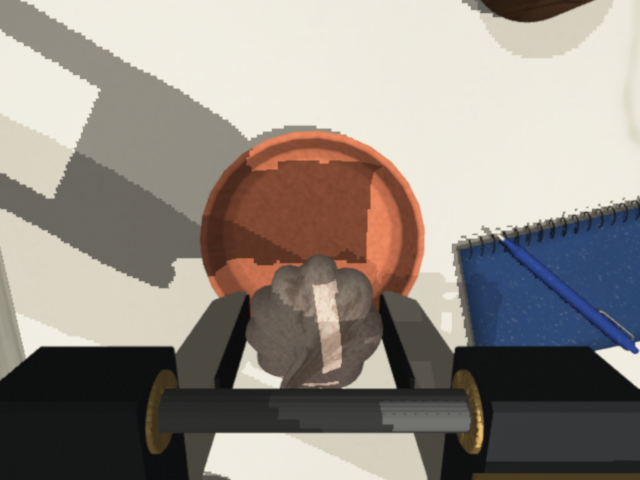

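View pics/s25.png

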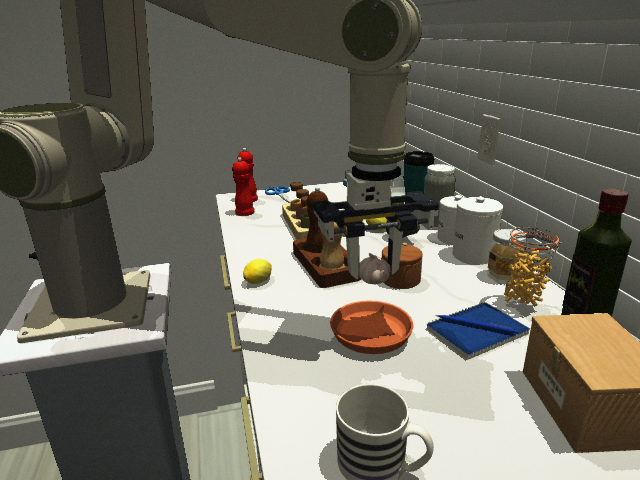

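Emit:
jog_arm([
  [3, 0.1, 0, 0, 0, 0, 1],
  [6, 0.1, 0, 0, 0, 0, 1],
  [7.5, 0.1, 0, 0, 0, 0, 1],
  [8.3, 0.1, 0, 0, 0, 0, 1],
  [8.5, 0.1, 0, 0, 0, 0, 1],
])

```text
t: 34.0
tool_pos: [0.515, -0.2599, 0.0404]
orientation: [-0.001, 1.574, -0.003]
force: [1.0, -0.6, 0.4]
opening: 0.0561
```

Run:
```python
from h import *
print(proj(load('w25'),(.514,-.26,.03)))
go(.514,-.26,.0215,0); crop(snap('side','s26'),290,220,450,370,4,'s26c.png')
```

```text
[314.31840152 243.33541784]
go cm [ 1.89 -0.   -0.09] deg [-0.1 -0.2  0.2] dist 1.9 t 34.0
```

View pics/s26c.png

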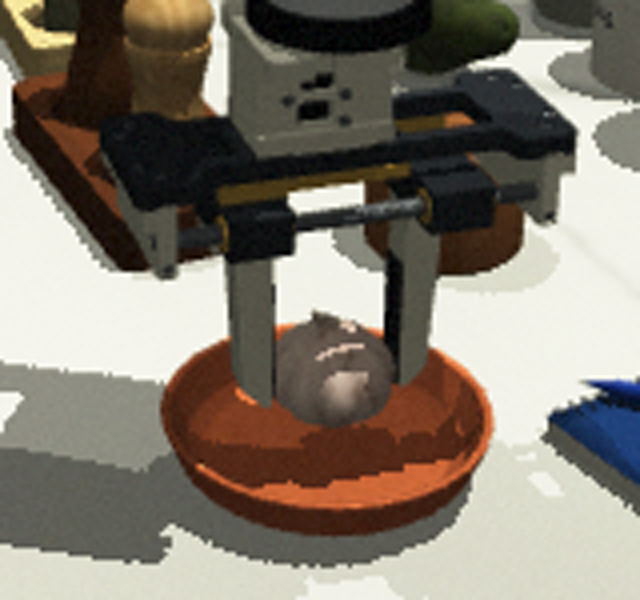

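Garlic hangs over the middle of the dish. I'll lower the last 19 mm and open only part way, to stay off the flaring sides.

Emit:
jog_arm([
  [0.8, 0, 0, 0, 0, 0, 1],
  [1.5, 0, 0, 0, 0, 0, 1],
  [1.8, 0, 0, 0, 0, 0, 1],
  [1.9, 0, 0, 0, 0, 0, 1],
  [1.9, 0, 0, 0, 0, 0, 1],
])

```text
t: 34.67
tool_pos: [0.5152, -0.2602, 0.0216]
orientation: [-0.001, 1.573, -0.004]
force: [-0.5, 0.6, 0.3]
opening: 0.0559
```

Emit:
jog_arm([
  [0, 0, 0, 0, 0, 0, 0.3],
  [0, 0, 0, 0, 0, 0, 0.22],
  [0, 0, 0, 0, 0, 0, 0.22],
  [0, 0, 0, 0, 0, 0, 0.22],
])

```text
t: 35.17
tool_pos: [0.5153, -0.2602, 0.0217]
orientation: [-0.001, 1.573, -0.004]
force: [0.3, -0.2, -0.5]
opening: 0.0726
```

Emit:
jog_arm([
  [-2, 0, 0, 0, 0, 0, 0.22],
  [-6, 0, 0, 0, 0, 0, 0.22],
  [-11, 0, 0, 0, 0, 0, 0],
  [-16, 0, 0, 0, 0, 0, 0],
  [-21, 0, 0, 0, 0, 0, 0],
])

```text
t: 35.8
tool_pos: [0.5157, -0.2594, 0.2352]
orientation: [-0.002, 1.571, -0.005]
force: [0.9, -0.4, 0.2]
opening: 0.0922
```

Run:
```python
from h import *
c=snap('wrist','w27'); snap('side','s27'); snap('top','t27'); print(proj(c,(.514,-.26,.035)), tool()[0]['opening']); go(.42,.0,.35,0)
```

```text
[313.26182181 209.56555956] 0.09259428702764973
go cm [-11.5   25.96  -9.75] deg [-0.1  0.3  0.5] dist 30.0 t 35.95
```

View pics/w27.png

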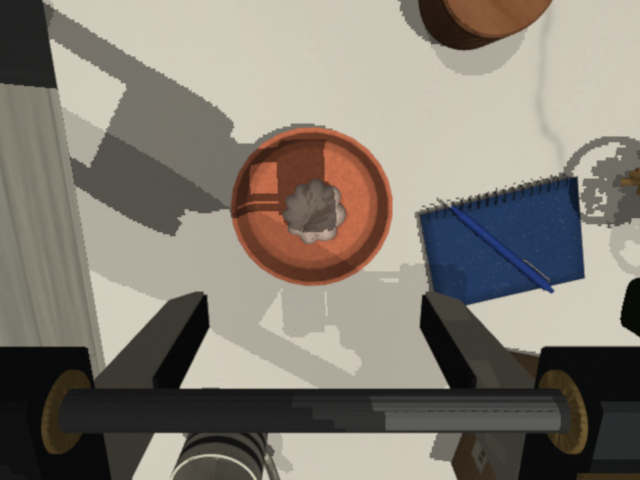

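View pics/s27.png

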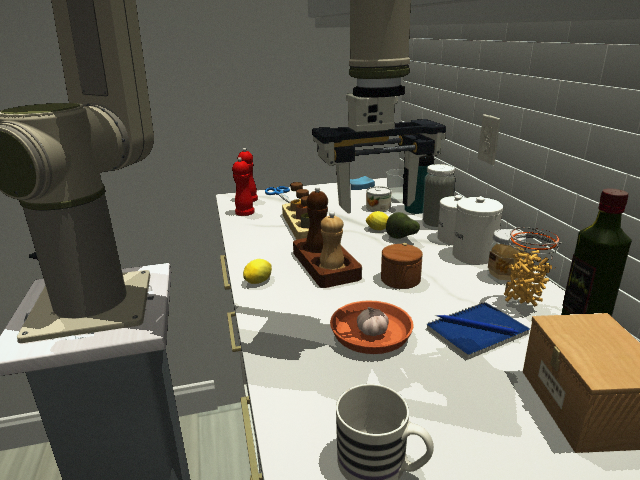

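View pics/t27.png

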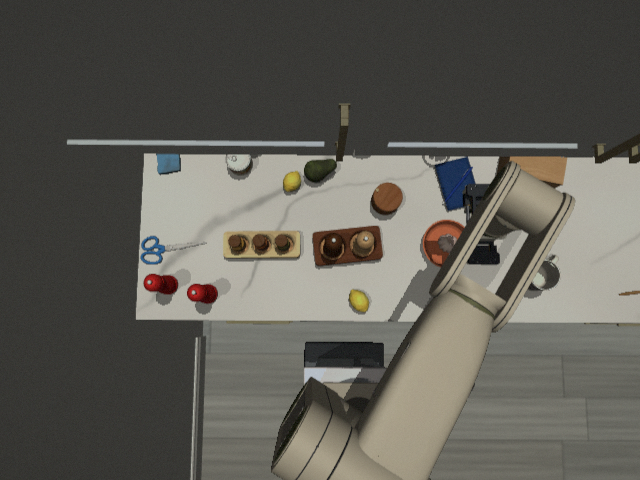

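Garlic rests in the dish at (314,212), with the dish centre at (312,206). The top view shows both mills and all three jars in their wells, and the salt pot unmoved at (387,198). I'll check the centring of all five with numbers.

Run:
```python
from h import *
c=load('t27'); crop(c,215,222,395,272,4.4,'t27c.png')
```

```text
(no output)
```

View pics/t27c.png

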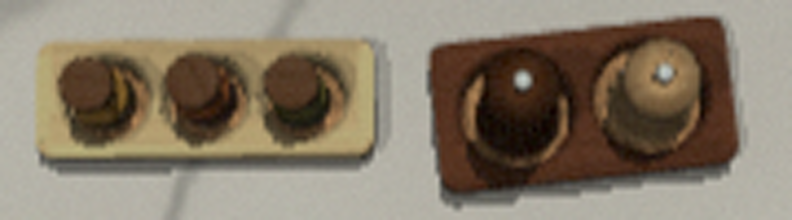

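Run:
```python
from h import *
c=load('t27'); k=4.4
f=lambda u,v:(215+(u+.5)/k-.5,222+(v+.5)/k-.5)
for n,u,v,z in [('b1',86,82,.104),('b2',192,82,.104),('b3',291,83,.104),('dark',522,79,.176),('pale',665,72,.146)]: print(n,f(u,v),ray(c,*f(u,v),z).round(4))
go(.47,.20,.30,0)
```

```text
b1 (234.1590909090909, 240.25) [0.5099 0.3566 0.104 ]
b2 (258.25, 240.25) [0.5104 0.289  0.104 ]
b3 (280.75, 240.47727272727272) [0.5103 0.2258 0.104 ]
dark (333.25, 239.5681818181818) [0.5044 0.0804 0.176 ]
pale (365.75, 237.97727272727272) [ 0.5135 -0.0091  0.146 ]
go cm [-6.63 46.01 -4.81] deg [-0.1  0.3  0.5] dist 46.7 t 35.95
```

b3, the jar that was there from the start, is about 2–4 mm off its well centre and the others are within 3 mm. A closer wrist look should confirm this before I hand in.

Emit:
jog_arm([
  [-2, 5, -1, 0, 0, 0, 0],
  [-4, 11, -2, 0, 0, 0, 0],
  [-6, 17, -3, 0, 0, 0, 0],
  [-7, 23, -4, 0, 0, 0, 0],
  [-8, 29, -4, 0, 0, 0, 0],
])

```text
t: 36.58
tool_pos: [0.4766, 0.0312, 0.3151]
orientation: [-0.005, 1.565, -0.008]
force: [1.1, -0.1, -0.1]
opening: 0.0926
```

Emit:
jog_arm([
  [0, 6, 0, 0, 0, 0, 0],
  [0, 12, 0, 0, 0, 0, 0],
  [0, 16, 0, 0, 0, 0, 0],
  [0, 18, 0, 0, 0, 0, 0],
  [0, 18, 0, 0, 0, 0, 0],
])

```text
t: 37.2
tool_pos: [0.4765, 0.2117, 0.313]
orientation: [-0.007, 1.567, -0.007]
force: [-0.4, 0.5, -0.5]
opening: 0.0928
```

Run:
```python
from h import *
c=snap('wrist','w28'); print([proj(c,(x,y,.104)).round(1) for x,y in [(.508,.288),(.507,.354),(.508,.222)]],proj(c,(.502,.0785,.176)),proj(c,(.511,-.0105,.146)))
crop(c,220,60,460,400,2.3,'w28c.png')
```

```text
[array([350.7, 118.5]), array([351.5,  33.7]), array([348.8, 194.6])] [344.66386894 378.86523168] [349.68998883 438.2601153 ]
```

View pics/w28.png

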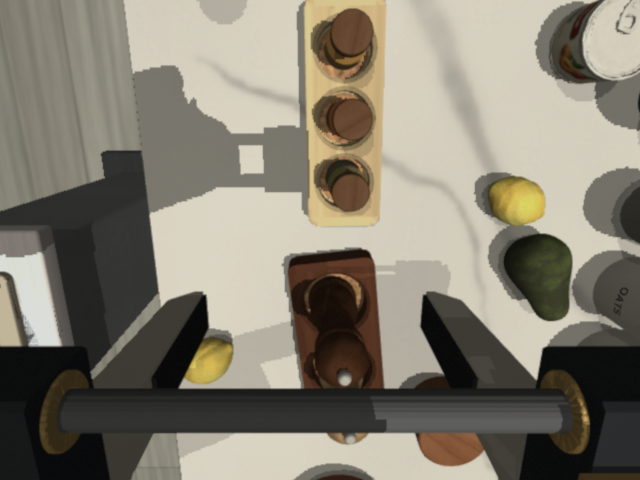

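Stoppers at (352,32), (350,119) and (350,191) are within about 3 mm of the well centres, and both knobs are on prediction. Handing in.

```bash
python3 -c "
from plant import ticket; print(ticket.close_job())"
```

```text
the job is handed in; nothing more can be done
None
```

I handed the job in at about 37 s of the 128 s allowed, with everything put away. The hand-in gives no verdict.

- **Jars:** the jar left in the mill tray went into the far well of the spice block, and the jar from the worktop went into the middle well. The jar already in the block was not touched.
- **Mills and garlic:** the pale mill is in the right-hand well of the mill tray (seen from the robot) and the dark mill is in the left-hand one. The garlic is in the terracotta dish. I left the red mills and the salt pot alone.

**Last checks:**
- In the wrist view, the two jars I placed and both mill knobs were within about 2 mm of where they should be.
- The jar I did not touch sits about 3 mm off its well centre, inside the 10 mm allowed.
- In the wrist view, the garlic was a few millimetres from the dish centre.
- Both mills and the last jar showed a clear contact force before I let go. The first jar did not, so I released it at the height its grip implied. It looked upright and seated afterwards.
- The salt pot had not moved, and the gripper was open and clear of everything at the end.

The top view put every piece 1–3 mm further from the robot than the wrist view did. That is about the stated camera accuracy.

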